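# Fetch the pedal from behind the parts containers and re-sort the shelf

### The arm

A 6-joint arm with a two-finger parallel gripper is mounted at the origin on the work surface. World frame = base frame: x ahead of the robot, y to its left, z up, the work surface at z = 0. Lengths are in m, angles in rad, forces in N, time in s.
With the tool pointing down it reaches from about 0.3 to 1 m from the base axis. Payload 5.1 kg.
Tool frame: the origin (TCP) lies at the very end of the fingers, on their centre line; the grasp point (between the pads) lies 19 mm behind it (manip.grip_depth is the distance from the TCP to the grasp point, in m); z points along the fingers, y is the line along which they close (so a half turn about z gives the same grasp; the last joint's range is limited). The gripper opens to 95 mm and grips with 3 to 60 N. Pads are 20 mm wide; open, the fingers measure 119 mm over their backs; the gripper's body (75 mm by 180 mm) begins 59 mm behind the grasp point.
Start: joints at [-1.262, 0.124, 1.65, -0, 1.367, -0.083], TCP at [0.248, -0.601, 0.187] pointing down, gripper open.
Joint ranges: [-2.61, 2.61], [-1.02, 2.33], [0.03, 2.71], [-1.35, 4.49], [0.32, 2.68], [-2.91, 2.91]. Speed limits (rad/s): [2.57, 2.57, 3.14, 3.14, 3.14, 3.14].

### API

Orientations are given as a unit quaternion [w, x, y, z].
In Python, from plant import manip gives the robot as it stands. The module is installed in compiled form; this text tells all that it offers.
- The arm moves only by the tool apply_moves, never from a script. Its argument "commands" is a list of rows, each an object of numbers: "tx", "ty", "tz": the shift along the tool's x, y, z each as a share of 300 mm, from -1 to 1; "ax", "ay", "az": the turn, a rotation vector about the tool's x, y, z each as a share of 120 degrees, from -1 to 1. A call has 1 to 20 rows; each row is the pose to reach, as a shift and turn from the pose commanded when the call began, along the tool's axes at that moment; what a row does not reach only later rows make up. A row lasts 1/10 s, in which the tool goes at most 50 mm and 8.59 degrees, less where a joint would pass 70% of its speed; a pose out of reach is approached as far as the arm can. A call with a number of a shift or a turn outside -1 to 1 is refused whole. A call with a gripper value outside its range is refused whole. "claw" is the closure, from 0 (fully open) to 1 (shut), set as the call begins (left out, the last holds). The fingers move at their own pace and stop on an object; "grip_force" is the grip in N (left out, the last holds). Time passes only in rows, so rows that repeat a pose let the fingers close. It gives the time, the measured TCP pose, the force, the opening and the grip force at its end, in the units of the state.
- manip.read_state(): the state, without advancing time (a new reading comes with each control period).
- manip.grab_frame(name): name is "side" or "top" or "wrist"; returns (picture, depth): 480x640x3 uint8, blue, green, red; 480x640 float32, m along the optical axis (not along the pixel's ray), 0 where there is no reading.
- manip.camera_params(name): a dict with "camera_matrix" (3x3 intrinsics, pixels), "rvec" (rotation vector, rad) and "tvec" (3), from world to camera coordinates, as OpenCV has them; the wrist camera has in their place "hand_eye" (4x4, takes a point from camera to tool coordinates, whose origin is the TCP and whose axes are the flange's). Camera axes: x right, y down, z forward; pixel columns grow to the right and rows downward; lengths in m; the calibration is good to about 2 mm. A picture is of the moment at which its call begins: read the wrist's pose just before it. camera_params takes no time and is no camera call.
- manip.sign_off(): hands the job in; it is judged then, once.
The state is a dict: "time_s": time; "joint_pos": joint angles; "dq": joint speeds; "joint_torque": joint torques, N m; "tcp_pos": TCP position; "orientation": TCP orientation; "wrist_force": force on the tool from outside, world axes, zero at the start; "moment": the same for the moment, N m; "gripper_width": opening from 0.0 (shut) to 1.0 (fully open); "gripper_force": force on a finger pad.
Only numpy, scipy, OpenCV 4.12 (cv2) and the standard library are available. Lean on these libraries where they do the work, as an engineer would, in place of code of your own. Each camera call takes 0.05 s, during which the arm holds its last target. There are 200 camera calls.

### The job

Clear the three parts containers (blue bin, red-lidded jar, green-lidded tub) from the low white shelf so that all three stand upright on the grey side mat, then fetch the bicycle pedal lying behind them and lay it on the black pedal outline of the yellow pad, centred and lengthwise along it. Then put each container back on the shelf, upright and centred on the painted square of its own colour (the one behind the strip of that colour). Do not let any container or the pedal fall over, and leave the small tin on the shelf where it is.

Things in the scene. Friction and masses are not known exactly. Their poses are not given: they have to be found in the camera images.
- bin_blue: Blue square plastic bin, filled with nuts (solid for gripping): 60 by 60 mm, 88 mm high, about 0.3 kg. Belongs on the blue square. x and y are square to its sides. Origin: centre of the underside; z up. Starts on any one of the three painted squares, not necessarily its own.
- jar_red: Round clear jar with paper label and red lid: diameter 60 mm, straight-sided, 92 mm high, about 0.32 kg. Belongs on the red square. Origin: centre of the underside; z up. Starts on any one of the three painted squares, not necessarily its own.
- tub_green: White tub with green lid and green band: 60 mm (x) by 66 mm (y), 90 mm high, about 0.25 kg. Belongs on the green square. x and y are square to its sides. Origin: centre of the underside; z up. Starts on any one of the three painted squares, not necessarily its own.
- pedal: Black bicycle pedal with orange reflectors, lying flat behind the containers on the shelf, lengthwise along the row: 58 mm (x) by 90 mm (y, its length), 30 mm high, about 0.2 kg; a 22 mm steel spindle stub at its +y end. Grip it across the 58 mm. Origin: centre of the body's underside (stub not counted). The shelf's back lip, 25 mm high, is about 75 mm beyond its centre.
- tin: Small round aluminium tin with black top, diameter 36 mm, 32 mm high, at the -y end of the shelf's back row. Origin: centre of the underside. Leave it alone.
- patch_blue: Blue square, 82 by 82 mm, painted flat on the white shelf board, for the blue bin, with a strip of the same colour (28 by 82 mm) on the board in front of it (-x), centred 69 mm from the square's centre, always in sight. Origin: centre of the square, on the shelf surface (18 mm above the bench). x points to the back of the shelf, y along the row, z up. The squares lie in a row, 96 mm apart.
- patch_red: Red square, 82 by 82 mm, painted flat on the white shelf board, for the red-lidded jar, with a strip of the same colour (28 by 82 mm) on the board in front of it (-x), centred 69 mm from the square's centre, always in sight. Origin: centre of the square, on the shelf surface (18 mm above the bench). x points to the back of the shelf, y along the row, z up. The squares lie in a row, 96 mm apart.
- patch_green: Green square, 82 by 82 mm, painted flat on the white shelf board, for the green-lidded tub, with a strip of the same colour (28 by 82 mm) on the board in front of it (-x), centred 69 mm from the square's centre, always in sight. Origin: centre of the square, on the shelf surface (18 mm above the bench). x points to the back of the shelf, y along the row, z up. The squares lie in a row, 96 mm apart.
- side_mat: Plain grey mat flat on the bench, fixed, 330 mm (x) by 140 mm (y), 4 mm thick, on one side of the shelf (either side). Origin: centre of the underside. The three containers fit on it in a row along its x, 100 mm apart.
- tool_pad: Yellow foam pad fixed flat on the bench, top 8 mm above it, on the other side of the shelf, with a flush black pedal outline 100 mm (x) by 70 mm (y). Origin: on the bench under the outline's centre; the pedal's length (its y) goes along the pad's x, either way round. The pad reaches 100 mm to +x, 150 mm to -x, 70 mm to each side; a flat spanner, 3 mm thick, lies at x = -118 mm.

How it is judged:
On the way, in this order (a step that is already met when the one before it is completed fails the run):
1. all three containers stand upright on the side mat at once (x of bin_blue in the frame of side_mat between -0.165 and 0.165 m and y of bin_blue in the frame of side_mat between -0.07 and 0.07 m and z of bin_blue in the frame of side_mat between 0 and 0.01 m and linear speed of each of bin_blue, jar_red, tub_green below 0.02 m/s and angle between each of bin_blue, jar_red, tub_green's own z axis and vertical below 0.12 rad and x of jar_red in the frame of side_mat between -0.165 and 0.165 m and y of jar_red in the frame of side_mat between -0.07 and 0.07 m and z of jar_red in the frame of side_mat between 0 and 0.01 m and x of tub_green in the frame of side_mat between -0.165 and 0.165 m and y of tub_green in the frame of side_mat between -0.07 and 0.07 m and z of tub_green in the frame of side_mat between 0 and 0.01 m), for 0.2 s.
2. the pedal lies on the outline of the yellow pad while the three containers still stand on the mat (all of step 1 and horizontal distance between pedal and tool_pad below 0.015 m and angle between the y axis of pedal and the x axis of tool_pad, either way round below 0.26 rad and z of pedal in the frame of tool_pad between 0.004 and 0.014 m and linear speed of pedal below 0.02 m/s and angle between pedal's own z axis and vertical below 0.12 rad), for 0.2 s.
At the end, for the whole second after the job is handed in: Each container upright and at rest on the shelf, centre within 15 mm of the centre of the square of its colour; pedal flat and at rest on the pad, centre within 15 mm of the outline's centre, lengthwise along it within 15 degrees; tin within 20 mm of its start (horizontal distance between pedal and tool_pad below 0.015 m and angle between the y axis of pedal and the x axis of tool_pad, either way round below 0.26 rad and z of pedal in the frame of tool_pad between 0.004 and 0.014 m and linear speed of each of pedal, bin_blue, jar_red, tub_green below 0.02 m/s and angle between each of pedal, bin_blue, jar_red, tub_green's own z axis and vertical below 0.12 rad and horizontal distance between bin_blue and patch_blue below 0.015 m and z of bin_blue in the frame of patch_blue between -0.004 and 0.006 m and horizontal distance between jar_red and patch_red below 0.015 m and z of jar_red in the frame of patch_red between -0.004 and 0.006 m and horizontal distance between tub_green and patch_green below 0.015 m and z of tub_green in the frame of patch_green between -0.004 and 0.006 m and distance of tin from where it was at the start of the episode below 0.02 m); the robot touches nothing.
It fails at once if a container or the pedal falls over (tilts beyond 45 degrees) (angle between any of bin_blue, jar_red, tub_green, pedal's own z axis and vertical above 0.785 rad).
It fails at once if the tin is moved more than 20 mm or knocked over (distance of tin from where it was at the start of the episode above 0.02 m or angle between tin's own z axis and vertical above 0.5 rad).
It also fails if it takes over 128 s, if anything falls off the work surface, if the arm or the gripper's body presses on something with over 40 N, if the wrist force passes 120 N, or if a joint passes its speed limit or range.

## Working session

There is one attempt and no reset: what is moved stays moved. The work goes in short steps, Python scripts to look and compute and a tool call to move; the robot and the scene stay as the last step left them, time stands still between calls to the robot, and variables do not carry over. Pictures are saved under pics/ and viewed, at most 14 in all, crops included, and the job is handed in when it is done.

Besides the shell and the picture viewer there is one more tool, called after "Call:" by a JSON object that holds its "api" and its "payload", one argument or row to a line. apply_moves: Moves the arm, as the interface text tells. Shift numbers are shares of 300 mm and turn numbers shares of 120 degrees, none past 1 either way. Its arguments: {"type":"object","properties":{"commands":{"type":"array","items":{"type":"object","properties":{"tx":{"type":"number"},"ty":{"type":"number"},"tz":{"type":"number"},"ax":{"type":"number"},"ay":{"type":"number"},"az":{"type":"number"}}}},"claw":{"type":"number"},"grip_force":{"type":"number"}},"required":["commands"]}

```bash
mkdir -p pics; cat > h.py <<'E'
import numpy as np, cv2, time
from plant import manip
from scipy.spatial.transform import Rotation as R
def Rq(q): return R.from_quat([q[1],q[2],q[3],q[0]]).as_matrix()
def grab(n):
    s=manip.read_state(); im,d=manip.grab_frame(n); p=manip.camera_params(n); K=np.array(p["camera_matrix"])
    if "rvec" in p and n!="wrist":
        Rc=cv2.Rodrigues(np.array(p["rvec"],float))[0]; t=np.array(p["tvec"],float).ravel()
        Rw=Rc.T; o=-Rc.T@t
    else:
        H=np.array(p["hand_eye"]); Rt=Rq(s["orientation"]); Rw=Rt@H[:3,:3]; o=Rt@H[:3,3]+np.array(s["tcp_pos"])
    return im,d,K,Rw,o
def ray(K,Rw,o,uv,z):
    uv=np.atleast_2d(uv).astype(float); r=np.c_[uv,np.ones(len(uv))]@np.linalg.inv(K).T@Rw.T
    return o+r*((z-o[2])/r[:,2])[:,None]
def cloud(d,K,Rw,o):
    v,u=np.mgrid[:480,:640]; p=np.stack([(u-K[0,2])/K[0,0]*d,(v-K[1,2])/K[1,1]*d,d],-1)
    return p@Rw.T+o
E
python3 - <<'E'
from h import *
s=manip.read_state(); print(s, manip.grip_depth)
for n in("top","side"):
    im,d,K,Rw,o=grab(n); cv2.imwrite(f"pics/{n}0.png",im); np.savez(f"{n}0.npz",im=im,d=d,K=K,Rw=Rw,o=o); print(n,o,Rw[:,2],K[0,0])
print(manip.camera_params("wrist"))
E
```

```text
{'time_s': 0.0, 'joint_pos': array([-1.26160668e+00,  1.24505243e-01,  1.65164663e+00, -2.66624919e-05,
        1.36745888e+00, -8.26312146e-02]), 'dq': array([ 1.05598673e-04,  3.71278763e-04, -2.19902570e-03,  1.02089087e-03,
       -4.96458118e-05,  1.30663765e-03]), 'joint_torque': array([ 8.18881708e-04, -4.17596197e+01, -3.59932280e+01,  7.75790960e-02,
        4.92148055e-02, -1.82904300e-04]), 'tcp_pos': array([ 0.24795677, -0.60011512,  0.18610317]), 'orientation': array([-1.00110759e-03,  9.80869826e-01,  1.94662185e-01, -1.27030341e-04]), 'wrist_force': array([-0.38760828,  0.05017647, -0.13851782]), 'moment': array([-0.01536725, -0.01653138, -0.0302986 ]), 'gripper_force': 0.0, 'gripper_width': 1.0011604251213826} 0.0188
top [ 3.64289206e-01 -1.86539622e-04  1.07392996e+00] [ 0.20970341  0.00357154 -0.97775852] 596.9628486135551
side [ 0.52442792 -0.82096182  0.72775693] [ 0.05793231  0.78470863 -0.61715169] 516.2082417762579
{'camera_matrix': array([[425.16290754,   0.        , 315.79380777],
       [  0.        , 425.16290754, 240.50079561],
       [  0.        ,   0.        ,   1.        ]]), 'hand_eye': array([[-4.84343206e-04, -9.72280941e-01, -2.33815176e-01,
         6.46576227e-02],
       [ 9.99999875e-01, -5.00694862e-04,  1.05764155e-05,
        -1.04488644e-03],
       [-1.27353305e-04, -2.33815142e-01,  9.72281062e-01,
        -1.97736608e-01],
       [ 0.00000000e+00,  0.00000000e+00,  0.00000000e+00,
         1.00000000e+00]])}
```

View pics/top0.png

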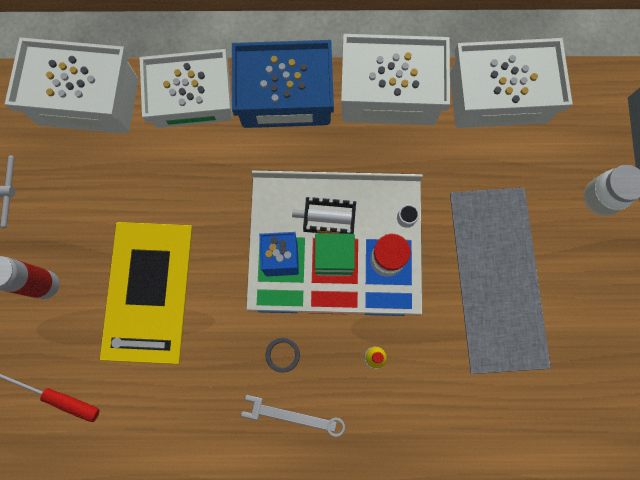

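View pics/side0.png

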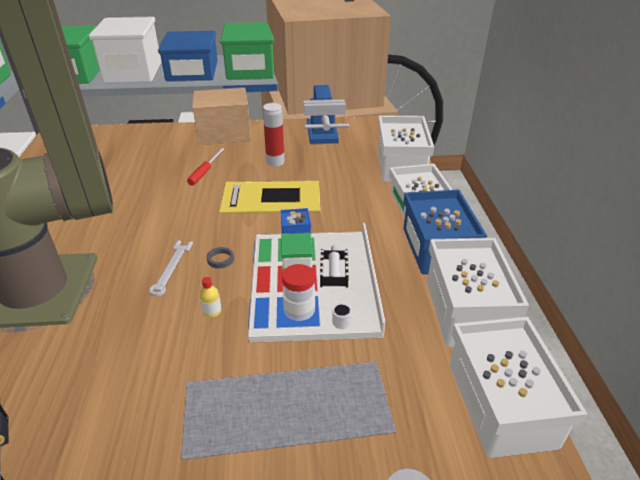

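The top view shows the blue bin on green (280,254), the tub on red (335,254) and the jar on blue (391,255). The pedal is at (330,216) with its stub to the left, the tin at (408,215), the mat on the right (500,280) and the pad outline on the left (148,278). The side view agrees with this.

```bash
cat > m.py <<'E'
from h import *
def load(n):
    f=np.load(n+"0.npz"); return [f[k] for k in("im","d","K","Rw","o")]
im,d,K,Rw,o=load("top"); P=cloud(d,K,Rw,o); hsv=cv2.cvtColor(im,cv2.COLOR_BGR2HSV)
H,S,V=[hsv[...,i].astype(int) for i in range(3)]
col={"blue":(abs(H-108)<15)&(S>140),"green":(abs(H-65)<18)&(S>110),"red":((H<8)|(H>172))&(S>140),"yel":(abs(H-27)<6)&(S>150),
 "grey":(S<40)&(V>60)&(V<150),"blk":(V<45)}
def comp(m,box,z,name,zr=None,close=3):
    u0,u1,v0,v1=box; mm=np.zeros(m.shape,np.uint8); mm[v0:v1,u0:u1]=m[v0:v1,u0:u1]
    if zr: mm&=((P[...,2]>zr[0])&(P[...,2]<zr[1])).astype(np.uint8)
    mm=cv2.morphologyEx(mm,cv2.MORPH_CLOSE,np.ones((close,close)))
    n,l,st,c=cv2.connectedComponentsWithStats(mm); i=1+np.argmax(st[1:,4])
    cs=max(cv2.findContours((l==i).astype(np.uint8),0,1)[0],key=cv2.contourArea)[:,0]
    X=ray(K,Rw,o,cs,z)[:,:2]; r=cv2.minAreaRect((X*1000).astype(np.float32))
    zz=P[...,2][(l==i)&(d>0)]
    print(name,"c",np.round(r[0],1),"size",np.round(r[1],1),"ang",round(r[2],1),"meas z",np.round(np.median(zz)*1000,1)); return r
comp(col["blue"],(355,425,285,315),.018,"strip_b"); comp(col["red"],(300,365,285,315),.018,"strip_r"); comp(col["green"],(248,310,285,315),.018,"strip_g")
comp(col["blue"],(250,310,225,285),.106,"bin",(.09,.12),9)
comp(col["green"],(305,365,225,285),.108,"tub",(.09,.125))
comp(col["red"],(365,420,225,285),.110,"jar",(.09,.13))
comp(col["grey"],(440,560,180,380),.004,"mat",None,7)
comp(col["yel"],(90,200,215,370),.008,"pad",None,25)
comp(col["blk"],(120,180,235,315),.008,"outline")
comp((P[...,2]>.034)&(d>0),(290,365,190,236),.048,"pedal+stub",(.034,.06))
comp(col["blk"],(300,365,190,236),.048,"pedalframe",None,11)
comp((P[...,2]>.038)&(d>0),(390,425,200,230),.05,"tin",(.038,.06))
E
python3 m.py
```

```text
strip_b c [ 466.6 -117.7] size [79.5 27.2] ang 88.4 meas z 18.2
strip_r c [469.2 -21.3] size [81.4 27.2] ang 88.4 meas z 18.3
strip_g c [471.9  74.9] size [79.9 26.5] ang 89.8 meas z 18.5
bin c [539.5  72.2] size [62.  60.2] ang 2.9 meas z 100.1
tub c [539.  -21.3] size [64.5 60.1] ang 89.8 meas z 107.3
jar c [ 537.4 -114.6] size [57.4 58.5] ang 88.8 meas z 109.2
mat c [ 508.5 -317.9] size [328.9 139.3] ang 3.6 meas z 3.3
pad c [485.3 313.6] size [140.8 249.8] ang 87.2 meas z 7.6
outline c [510.  313.3] size [68.  97.5] ang 87.2 meas z 8.0
pedal+stub c [614.8  -2.9] size [111.1  62. ] ang 85.4 meas z 43.0
pedalframe c [612.1 -13.5] size [88.4 60.6] ang 85.4 meas z 44.3
tin c [ 615.1 -152.6] size [35.3 36.5] ang 88.3 meas z 49.3
```

Call:
{"api": "apply_moves", "payload": {
  "commands": [
    {"tx": 0.2,"ty": -0.15,"az": -0.07},
    {"tx": 0.4,"ty": -0.3,"az": -0.14},
    {"tx": 0.5,"ty": -0.4,"az": -0.21},
    {"tx": 0.65,"ty": -0.5,"az": -0.28},
    {"tx": 0.756,"ty": -0.564,"az": -0.35},
    {"tx": 0.756,"ty": -0.564,"az": -0.42},
    {"tx": 0.756,"ty": -0.564,"az": -0.49},
    {"tx": 0.756,"ty": -0.564,"az": -0.563},
    {"tx": 0.756,"ty": -0.564,"az": -0.563},
    {"tx": 0.756,"ty": -0.564,"az": -0.563}
  ],
  "claw": 0,
  "grip_force": 35
}}

```text
invalid input
```

Call:
{"api": "apply_moves", "payload": {
  "commands": [
    {"tx": 0.2,"ty": -0.15,"tz": 0,"ax": 0,"ay": 0,"az": -0.07},
    {"tx": 0.4,"ty": -0.3,"tz": 0,"ax": 0,"ay": 0,"az": -0.14},
    {"tx": 0.5,"ty": -0.4,"tz": 0,"ax": 0,"ay": 0,"az": -0.21},
    {"tx": 0.65,"ty": -0.5,"tz": 0,"ax": 0,"ay": 0,"az": -0.28},
    {"tx": 0.756,"ty": -0.564,"tz": 0,"ax": 0,"ay": 0,"az": -0.35},
    {"tx": 0.756,"ty": -0.564,"tz": 0,"ax": 0,"ay": 0,"az": -0.42},
    {"tx": 0.756,"ty": -0.564,"tz": 0,"ax": 0,"ay": 0,"az": -0.49},
    {"tx": 0.756,"ty": -0.564,"tz": 0,"ax": 0,"ay": 0,"az": -0.563},
    {"tx": 0.756,"ty": -0.564,"tz": 0,"ax": 0,"ay": 0,"az": -0.563},
    {"tx": 0.756,"ty": -0.564,"tz": 0,"ax": 0,"ay": 0,"az": -0.563}
  ]
}}

```text
time_s: 1.1
tcp_pos: [0.393, -0.3576, 0.187]
orientation: [-0.0, 0.708, 0.706, 0.0]
wrist_force: [0.1, 0.1, 0.3]
gripper_width: 1.002
gripper_force: 0.0
```

Call:
{"api": "apply_moves", "payload": {
  "commands": [
    {"tx": 0.13,"ty": 0.08},
    {"tx": 0.27,"ty": 0.16},
    {"tx": 0.4,"ty": 0.24},
    {"tx": 0.54,"ty": 0.32},
    {"tx": 0.67,"ty": 0.4},
    {"tx": 0.807,"ty": 0.48},
    {"tx": 0.807,"ty": 0.48},
    {"tx": 0.807,"ty": 0.48}
  ],
  "grip_force": 35
}}

```text
invalid input
```

Call:
{"api": "apply_moves", "payload": {
  "commands": [
    {"tx": 0.13,"ty": 0.08,"tz": 0,"ax": 0,"ay": 0,"az": 0},
    {"tx": 0.27,"ty": 0.16,"tz": 0,"ax": 0,"ay": 0,"az": 0},
    {"tx": 0.4,"ty": 0.24,"tz": 0,"ax": 0,"ay": 0,"az": 0},
    {"tx": 0.54,"ty": 0.32,"tz": 0,"ax": 0,"ay": 0,"az": 0},
    {"tx": 0.67,"ty": 0.4,"tz": 0,"ax": 0,"ay": 0,"az": 0},
    {"tx": 0.807,"ty": 0.48,"tz": 0,"ax": 0,"ay": 0,"az": 0},
    {"tx": 0.807,"ty": 0.48,"tz": 0,"ax": 0,"ay": 0,"az": 0},
    {"tx": 0.807,"ty": 0.48,"tz": 0,"ax": 0,"ay": 0,"az": 0}
  ],
  "grip_force": 35
}}

```text
time_s: 1.9
tcp_pos: [0.5372, -0.1152, 0.187]
orientation: [-0.0, 0.707, 0.707, -0.0]
wrist_force: [0.7, -0.7, 0.4]
gripper_width: 1.002
gripper_force: 0.0
```

```bash
python3 - <<'E'
from h import *
im,d,K,Rw,o=grab("wrist"); cv2.imwrite("pics/w1.png",im)
P=cloud(d,K,Rw,o); hsv=cv2.cvtColor(im,cv2.COLOR_BGR2HSV); H,S,V=[hsv[...,i].astype(int) for i in range(3)]
col={"red":((H<8)|(H>172))&(S>140),"green":(abs(H-65)<18)&(S>110),"blue":(abs(H-108)<15)&(S>140)}
for n,z in(("red",.110),("green",.108),("blue",.106)):
    m=(col[n]&(d>0)&(P[...,2]>.097)&(P[...,2]<.125)).astype(np.uint8)
    if m.sum()<50: continue
    c=max(cv2.findContours(m,0,1)[0],key=cv2.contourArea)[:,0]
    X=ray(K,Rw,o,c,z)[:,:2]*1000; r=cv2.minAreaRect(X.astype(np.float32)); print(n,r,c.min(0),c.max(0),np.median(P[...,2][m>0]))
E
```

```text
red ((539.388916015625, -113.4957275390625), (57.37309265136719, 58.93063735961914), 27.298086166381836) [278 193] [364 280] 0.11031956976929658
green ((540.5231323242188, -19.542102813720703), (65.06866455078125, 58.118656158447266), 89.02469635009766) [276  31] [372 143] 0.10836406875723328
```

View pics/w1.png

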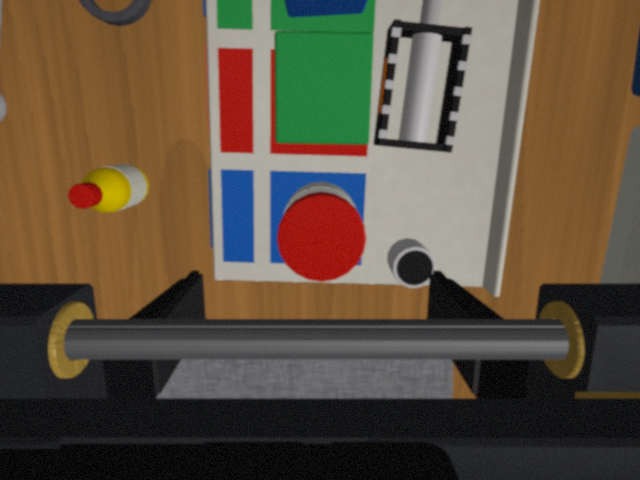

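The wrist view shows the jar lid at (321,237), the tub lid at (323,90) and the tin at (411,264). Both measurements agree with the top view to within 2 mm, so I'm going down on the jar.

Call:
{"api": "apply_moves", "payload": {
  "commands": [
    {"tx": 0.003,"ty": 0.003,"tz": 0.08,"ax": 0,"ay": 0,"az": 0},
    {"tx": 0.003,"ty": 0.003,"tz": 0.18,"ax": 0,"ay": 0,"az": 0},
    {"tx": 0.003,"ty": 0.003,"tz": 0.28,"ax": 0,"ay": 0,"az": 0},
    {"tx": 0.003,"ty": 0.003,"tz": 0.36,"ax": 0,"ay": 0,"az": 0},
    {"tx": 0.003,"ty": 0.003,"tz": 0.43,"ax": 0,"ay": 0,"az": 0},
    {"tx": 0.003,"ty": 0.003,"tz": 0.43,"ax": 0,"ay": 0,"az": 0}
  ]
}}

```text
time_s: 2.55
tcp_pos: [0.5344, -0.1157, 0.0547]
orientation: [-0.003, 0.708, 0.706, -0.002]
wrist_force: [-0.6, -0.3, 0.6]
gripper_width: 0.999
gripper_force: 0.0
```

Call:
{"api": "apply_moves", "payload": {
  "commands": [
    {"tx": 0,"ty": 0,"tz": 0,"ax": 0,"ay": 0,"az": 0},
    {"tx": 0,"ty": 0,"tz": 0,"ax": 0,"ay": 0,"az": 0},
    {"tx": 0,"ty": 0,"tz": 0,"ax": 0,"ay": 0,"az": 0},
    {"tx": 0,"ty": 0,"tz": 0,"ax": 0,"ay": 0,"az": 0},
    {"tx": 0,"ty": 0,"tz": 0,"ax": 0,"ay": 0,"az": 0},
    {"tx": 0,"ty": 0,"tz": 0,"ax": 0,"ay": 0,"az": 0},
    {"tx": 0,"ty": 0,"tz": 0,"ax": 0,"ay": 0,"az": 0},
    {"tx": 0,"ty": 0,"tz": 0,"ax": 0,"ay": 0,"az": 0}
  ],
  "claw": 1,
  "grip_force": 35
}}

```text
time_s: 3.35
tcp_pos: [0.5393, -0.1149, 0.0594]
orientation: [0.001, 0.707, 0.707, 0.001]
wrist_force: [1.7, 0.0, 2.9]
gripper_width: 0.624
gripper_force: 35.0
```

Call:
{"api": "apply_moves", "payload": {
  "commands": [
    {"tx": 0,"ty": 0,"tz": -0.05,"ax": 0,"ay": 0,"az": 0},
    {"tx": 0,"ty": 0,"tz": -0.12,"ax": 0,"ay": 0,"az": 0},
    {"tx": 0,"ty": 0,"tz": -0.2,"ax": 0,"ay": 0,"az": 0},
    {"tx": -0.04,"ty": 0.01,"tz": -0.2,"ax": 0,"ay": 0,"az": 0},
    {"tx": -0.12,"ty": 0.04,"tz": -0.2,"ax": 0,"ay": 0,"az": 0},
    {"tx": -0.22,"ty": 0.08,"tz": -0.2,"ax": 0,"ay": 0,"az": 0},
    {"tx": -0.33,"ty": 0.12,"tz": -0.2,"ax": 0,"ay": 0,"az": 0},
    {"tx": -0.44,"ty": 0.16,"tz": -0.2,"ax": 0,"ay": 0,"az": 0},
    {"tx": -0.54,"ty": 0.19,"tz": -0.2,"ax": 0,"ay": 0,"az": 0},
    {"tx": -0.62,"ty": 0.22,"tz": -0.19,"ax": 0,"ay": 0,"az": 0},
    {"tx": -0.66,"ty": 0.233,"tz": -0.16,"ax": 0,"ay": 0,"az": 0},
    {"tx": -0.66,"ty": 0.233,"tz": -0.12,"ax": 0,"ay": 0,"az": 0},
    {"tx": -0.66,"ty": 0.233,"tz": -0.07,"ax": 0,"ay": 0,"az": 0},
    {"tx": -0.66,"ty": 0.233,"tz": -0.02,"ax": 0,"ay": 0,"az": 0},
    {"tx": -0.66,"ty": 0.233,"tz": 0.02,"ax": 0,"ay": 0,"az": 0},
    {"tx": -0.66,"ty": 0.233,"tz": 0.035,"ax": 0,"ay": 0,"az": 0},
    {"tx": -0.66,"ty": 0.233,"tz": 0.043,"ax": 0,"ay": 0,"az": 0},
    {"tx": -0.66,"ty": 0.233,"tz": 0.043,"ax": 0,"ay": 0,"az": 0},
    {"tx": -0.66,"ty": 0.233,"tz": 0.043,"ax": 0,"ay": 0,"az": 0}
  ]
}}

```text
time_s: 5.25
tcp_pos: [0.6086, -0.313, 0.0462]
orientation: [0.001, 0.707, 0.707, 0.0]
wrist_force: [0.1, -0.5, -3.5]
gripper_width: 0.63
gripper_force: 35.0
```

Call:
{"api": "apply_moves", "payload": {
  "commands": [
    {"tx": 0,"ty": 0,"tz": 0.002,"ax": 0,"ay": 0,"az": 0},
    {"tx": 0,"ty": 0,"tz": 0.002,"ax": 0,"ay": 0,"az": 0},
    {"tx": 0,"ty": 0,"tz": 0.002,"ax": 0,"ay": 0,"az": 0},
    {"tx": 0,"ty": 0,"tz": 0.002,"ax": 0,"ay": 0,"az": 0},
    {"tx": 0,"ty": 0,"tz": 0.002,"ax": 0,"ay": 0,"az": 0},
    {"tx": 0,"ty": 0,"tz": -0.06,"ax": 0,"ay": 0,"az": 0},
    {"tx": 0,"ty": 0,"tz": -0.18,"ax": 0,"ay": 0,"az": 0},
    {"tx": 0,"ty": 0,"tz": -0.3,"ax": 0,"ay": 0,"az": 0},
    {"tx": 0.05,"ty": -0.01,"tz": -0.36,"ax": 0,"ay": 0,"az": 0},
    {"tx": 0.17,"ty": -0.04,"tz": -0.36,"ax": 0,"ay": 0,"az": 0},
    {"tx": 0.31,"ty": -0.08,"tz": -0.36,"ax": 0,"ay": 0,"az": 0},
    {"tx": 0.46,"ty": -0.12,"tz": -0.36,"ax": 0,"ay": 0,"az": 0},
    {"tx": 0.61,"ty": -0.16,"tz": -0.36,"ax": 0,"ay": 0,"az": 0},
    {"tx": 0.76,"ty": -0.19,"tz": -0.36,"ax": 0,"ay": 0,"az": 0},
    {"tx": 0.88,"ty": -0.21,"tz": -0.36,"ax": 0,"ay": 0,"az": 0},
    {"tx": 0.95,"ty": -0.227,"tz": -0.36,"ax": 0,"ay": 0,"az": 0},
    {"tx": 0.972,"ty": -0.227,"tz": -0.36,"ax": 0,"ay": 0,"az": 0},
    {"tx": 0.972,"ty": -0.227,"tz": -0.36,"ax": 0,"ay": 0,"az": 0}
  ],
  "claw": 0
}}

```text
time_s: 7.05
tcp_pos: [0.5404, -0.0208, 0.1547]
orientation: [0.001, 0.707, 0.708, 0.0]
wrist_force: [0.0, -0.0, -0.5]
gripper_width: 1.002
gripper_force: 0.0
```

```bash
cat > lids.py <<'E'
from h import *
import sys
def lids(cam,lo=.08,hi=.125,dz=0.):
    im,d,K,Rw,o=grab(cam); P=cloud(d,K,Rw,o); hsv=cv2.cvtColor(im,cv2.COLOR_BGR2HSV); H,S,V=[hsv[...,i].astype(int) for i in range(3)]
    col={"red":((H<8)|(H>172))&(S>140),"green":(abs(H-65)<18)&(S>110),"blue":(abs(H-108)<15)&(S>140)}
    roi=(P[...,0]>.33)&(P[...,0]<.69)&(abs(P[...,1])<.42)
    for n,z in(("red",.092),("green",.090),("blue",.088)):
        m=(col[n]&(d>0)&roi&(P[...,2]>lo)&(P[...,2]<hi)).astype(np.uint8)
        m=cv2.morphologyEx(m,cv2.MORPH_CLOSE,np.ones((9,9)))
        if m.sum()<150: print(cam,n,"none"); continue
        c=max(cv2.findContours(m,0,1)[0],key=cv2.contourArea)[:,0]
        base=.018 if np.median(P[...,1][m>0])>-.2 else .004
        X=ray(K,Rw,o,c,z+base+dz)[:,:2]*1000; r=cv2.minAreaRect(X.astype(np.float32)); print(cam,n,np.round(r[0],1),np.round(r[1],1),round(r[2],1),"z",np.median(P[...,2][m>0]).round(4),"base",base,c.min(0),c.max(0))
    return im
if __name__=="__main__":
    for c in sys.argv[2:]: cv2.imwrite(f"pics/{sys.argv[1]}_{c}.png",lids(c))
E
python3 lids.py a top wrist
```

```text
top red [ 604.8 -311.2] [57.4 62.6] 43.6 z 0.0948 base 0.004 [488 195] [524 230]
top green none
top blue [538.   89.9] [63.4 23.2] 1.0 z 0.0992 base 0.018 [260 233] [274 271]
wrist red none
wrist green [540.4 -18.7] [66.2 58.3] 88.9 z 0.1083 base 0.018 [268 191] [368 300]
wrist blue [541.8  73.6] [59.7 59.5] 2.9 z 0.0988 base 0.018 [263  21] [375 141]
```

Call:
{"api": "apply_moves", "payload": {
  "commands": [
    {"tx": 0.004,"ty": 0,"tz": 0.06,"ax": 0,"ay": 0,"az": 0},
    {"tx": 0.004,"ty": 0,"tz": 0.14,"ax": 0,"ay": 0,"az": 0},
    {"tx": 0.004,"ty": 0,"tz": 0.21,"ax": 0,"ay": 0,"az": 0},
    {"tx": 0.004,"ty": 0,"tz": 0.26,"ax": 0,"ay": 0,"az": 0},
    {"tx": 0.004,"ty": 0,"tz": 0.29,"ax": 0,"ay": 0,"az": 0},
    {"tx": 0.004,"ty": 0,"tz": 0.31,"ax": 0,"ay": 0,"az": 0},
    {"tx": 0.004,"ty": 0,"tz": 0.31,"ax": 0,"ay": 0,"az": 0}
  ]
}}

```text
time_s: 7.85
tcp_pos: [0.5397, -0.0202, 0.06]
orientation: [-0.0, 0.707, 0.707, -0.0]
wrist_force: [-0.2, 0.3, -0.4]
gripper_width: 0.999
gripper_force: 0.0
```

Call:
{"api": "apply_moves", "payload": {
  "commands": [
    {"tx": 0,"ty": 0,"tz": 0,"ax": 0,"ay": 0,"az": 0},
    {"tx": 0,"ty": 0,"tz": 0,"ax": 0,"ay": 0,"az": 0},
    {"tx": 0,"ty": 0,"tz": 0,"ax": 0,"ay": 0,"az": 0},
    {"tx": 0,"ty": 0,"tz": 0,"ax": 0,"ay": 0,"az": 0},
    {"tx": 0,"ty": 0,"tz": 0,"ax": 0,"ay": 0,"az": 0},
    {"tx": 0,"ty": 0,"tz": 0,"ax": 0,"ay": 0,"az": 0},
    {"tx": 0,"ty": 0,"tz": 0,"ax": 0,"ay": 0,"az": 0},
    {"tx": 0,"ty": 0,"tz": 0,"ax": 0,"ay": 0,"az": 0}
  ],
  "claw": 1
}}

```text
time_s: 8.65
tcp_pos: [0.5403, -0.0199, 0.0609]
orientation: [0.0, 0.707, 0.707, 0.0]
wrist_force: [1.0, 2.0, 1.7]
gripper_width: 0.631
gripper_force: 34.9
```

Call:
{"api": "apply_moves", "payload": {
  "commands": [
    {"tx": 0,"ty": 0,"tz": -0.05,"ax": 0,"ay": 0,"az": 0},
    {"tx": 0,"ty": 0,"tz": -0.12,"ax": 0,"ay": 0,"az": 0},
    {"tx": -0.03,"ty": 0,"tz": -0.2,"ax": 0,"ay": 0,"az": 0},
    {"tx": -0.1,"ty": -0.01,"tz": -0.2,"ax": 0,"ay": 0,"az": 0},
    {"tx": -0.2,"ty": -0.02,"tz": -0.2,"ax": 0,"ay": 0,"az": 0},
    {"tx": -0.32,"ty": -0.04,"tz": -0.2,"ax": 0,"ay": 0,"az": 0},
    {"tx": -0.45,"ty": -0.06,"tz": -0.2,"ax": 0,"ay": 0,"az": 0},
    {"tx": -0.58,"ty": -0.08,"tz": -0.2,"ax": 0,"ay": 0,"az": 0},
    {"tx": -0.71,"ty": -0.09,"tz": -0.2,"ax": 0,"ay": 0,"az": 0},
    {"tx": -0.83,"ty": -0.1,"tz": -0.2,"ax": 0,"ay": 0,"az": 0},
    {"tx": -0.92,"ty": -0.106,"tz": -0.19,"ax": 0,"ay": 0,"az": 0},
    {"tx": -0.97,"ty": -0.106,"tz": -0.16,"ax": 0,"ay": 0,"az": 0},
    {"tx": -0.993,"ty": -0.106,"tz": -0.12,"ax": 0,"ay": 0,"az": 0},
    {"tx": -0.993,"ty": -0.106,"tz": -0.07,"ax": 0,"ay": 0,"az": 0},
    {"tx": -0.993,"ty": -0.106,"tz": -0.02,"ax": 0,"ay": 0,"az": 0},
    {"tx": -0.993,"ty": -0.106,"tz": 0.02,"ax": 0,"ay": 0,"az": 0},
    {"tx": -0.993,"ty": -0.106,"tz": 0.037,"ax": 0,"ay": 0,"az": 0},
    {"tx": -0.993,"ty": -0.106,"tz": 0.045,"ax": 0,"ay": 0,"az": 0},
    {"tx": -0.993,"ty": -0.106,"tz": 0.045,"ax": 0,"ay": 0,"az": 0},
    {"tx": -0.993,"ty": -0.106,"tz": 0.045,"ax": 0,"ay": 0,"az": 0}
  ]
}}

```text
time_s: 10.65
tcp_pos: [0.5086, -0.318, 0.0474]
orientation: [0.001, 0.707, 0.707, 0.0]
wrist_force: [0.4, -0.2, -1.6]
gripper_width: 0.631
gripper_force: 34.9
```

Call:
{"api": "apply_moves", "payload": {
  "commands": [
    {"tx": 0,"ty": 0,"tz": 0.002,"ax": 0,"ay": 0,"az": 0},
    {"tx": 0,"ty": 0,"tz": 0.002,"ax": 0,"ay": 0,"az": 0},
    {"tx": 0,"ty": 0,"tz": 0.002,"ax": 0,"ay": 0,"az": 0},
    {"tx": 0,"ty": 0,"tz": 0.002,"ax": 0,"ay": 0,"az": 0},
    {"tx": 0,"ty": 0,"tz": 0.002,"ax": 0,"ay": 0,"az": 0},
    {"tx": 0,"ty": 0,"tz": -0.06,"ax": 0,"ay": 0,"az": 0},
    {"tx": 0,"ty": 0,"tz": -0.18,"ax": 0,"ay": 0,"az": 0},
    {"tx": 0,"ty": 0,"tz": -0.3,"ax": 0,"ay": 0,"az": 0},
    {"tx": 0.05,"ty": 0.01,"tz": -0.36,"ax": 0,"ay": 0,"az": 0},
    {"tx": 0.17,"ty": 0.03,"tz": -0.36,"ax": 0,"ay": 0,"az": 0},
    {"tx": 0.31,"ty": 0.05,"tz": -0.36,"ax": 0,"ay": 0,"az": 0},
    {"tx": 0.46,"ty": 0.07,"tz": -0.36,"ax": 0,"ay": 0,"az": 0},
    {"tx": 0.61,"ty": 0.09,"tz": -0.36,"ax": 0,"ay": 0,"az": 0},
    {"tx": 0.76,"ty": 0.108,"tz": -0.36,"ax": 0,"ay": 0,"az": 0},
    {"tx": 0.88,"ty": 0.108,"tz": -0.36,"ax": 0,"ay": 0,"az": 0},
    {"tx": 0.98,"ty": 0.108,"tz": -0.36,"ax": 0,"ay": 0,"az": 0}
  ],
  "claw": 0
}}

```text
time_s: 12.25
tcp_pos: [0.5403, -0.0218, 0.1551]
orientation: [0.0, 0.707, 0.708, 0.0]
wrist_force: [-0.4, 0.2, -0.9]
gripper_width: 1.001
gripper_force: 0.0
```

Call:
{"api": "apply_moves", "payload": {
  "commands": [
    {"tx": 0.1,"ty": 0,"tz": 0,"ax": 0,"ay": 0,"az": 0},
    {"tx": 0.2,"ty": 0,"tz": 0,"ax": 0,"ay": 0,"az": 0},
    {"tx": 0.28,"ty": 0,"tz": 0,"ax": 0,"ay": 0,"az": 0},
    {"tx": 0.323,"ty": 0,"tz": 0.02,"ax": 0,"ay": 0,"az": 0},
    {"tx": 0.323,"ty": 0,"tz": 0.06,"ax": 0,"ay": 0,"az": 0},
    {"tx": 0.323,"ty": 0,"tz": 0.06,"ax": 0,"ay": 0,"az": 0}
  ]
}}

```text
time_s: 12.85
tcp_pos: [0.5388, 0.0725, 0.1341]
orientation: [-0.001, 0.707, 0.707, -0.002]
wrist_force: [-0.8, 0.6, -0.6]
gripper_width: 1.004
gripper_force: 0.0
```

Call:
{"api": "apply_moves", "payload": {
  "commands": [
    {"tx": 0,"ty": 0,"tz": 0.06,"ax": 0,"ay": 0,"az": 0},
    {"tx": 0,"ty": 0,"tz": 0.13,"ax": 0,"ay": 0,"az": 0},
    {"tx": 0,"ty": 0,"tz": 0.19,"ax": 0,"ay": 0,"az": 0},
    {"tx": 0,"ty": 0,"tz": 0.23,"ax": 0,"ay": 0,"az": 0},
    {"tx": 0,"ty": 0,"tz": 0.25,"ax": 0,"ay": 0,"az": 0},
    {"tx": 0,"ty": 0,"tz": 0.25,"ax": 0,"ay": 0,"az": 0}
  ]
}}

```text
time_s: 13.45
tcp_pos: [0.5399, 0.0724, 0.0611]
orientation: [-0.001, 0.707, 0.707, -0.001]
wrist_force: [-0.1, 0.6, 0.5]
gripper_width: 0.998
gripper_force: 0.0
```

Call:
{"api": "apply_moves", "payload": {
  "commands": [
    {"tx": 0,"ty": 0,"tz": 0,"ax": 0,"ay": 0,"az": 0},
    {"tx": 0,"ty": 0,"tz": 0,"ax": 0,"ay": 0,"az": 0},
    {"tx": 0,"ty": 0,"tz": 0,"ax": 0,"ay": 0,"az": 0},
    {"tx": 0,"ty": 0,"tz": 0,"ax": 0,"ay": 0,"az": 0},
    {"tx": 0,"ty": 0,"tz": 0,"ax": 0,"ay": 0,"az": 0},
    {"tx": 0,"ty": 0,"tz": 0,"ax": 0,"ay": 0,"az": 0},
    {"tx": 0,"ty": 0,"tz": 0,"ax": 0,"ay": 0,"az": 0},
    {"tx": 0,"ty": 0,"tz": 0,"ax": 0,"ay": 0,"az": 0}
  ],
  "claw": 1
}}

```text
time_s: 14.25
tcp_pos: [0.5412, 0.073, 0.0626]
orientation: [0.001, 0.707, 0.707, 0.001]
wrist_force: [1.9, 0.9, 1.9]
gripper_width: 0.628
gripper_force: 34.6
```

Call:
{"api": "apply_moves", "payload": {
  "commands": [
    {"tx": 0,"ty": 0,"tz": -0.05,"ax": 0,"ay": 0,"az": 0},
    {"tx": 0,"ty": 0,"tz": -0.13,"ax": 0,"ay": 0,"az": 0},
    {"tx": -0.03,"ty": 0,"tz": -0.22,"ax": 0,"ay": 0,"az": 0},
    {"tx": -0.1,"ty": -0.01,"tz": -0.3,"ax": 0,"ay": 0,"az": 0},
    {"tx": -0.2,"ty": -0.03,"tz": -0.32,"ax": 0,"ay": 0,"az": 0},
    {"tx": -0.32,"ty": -0.05,"tz": -0.32,"ax": 0,"ay": 0,"az": 0},
    {"tx": -0.45,"ty": -0.08,"tz": -0.32,"ax": 0,"ay": 0,"az": 0},
    {"tx": -0.58,"ty": -0.11,"tz": -0.32,"ax": 0,"ay": 0,"az": 0},
    {"tx": -0.7,"ty": -0.15,"tz": -0.32,"ax": 0,"ay": 0,"az": 0},
    {"tx": -0.81,"ty": -0.19,"tz": -0.32,"ax": 0,"ay": 0,"az": 0},
    {"tx": -0.9,"ty": -0.24,"tz": -0.32,"ax": 0,"ay": 0,"az": 0},
    {"tx": -0.95,"ty": -0.3,"tz": -0.32,"ax": 0,"ay": 0,"az": 0},
    {"tx": -0.98,"ty": -0.36,"tz": -0.32,"ax": 0,"ay": 0,"az": 0},
    {"tx": -1.0,"ty": -0.42,"tz": -0.32,"ax": 0,"ay": 0,"az": 0},
    {"tx": -1.0,"ty": -0.44,"tz": -0.32,"ax": 0,"ay": 0,"az": 0}
  ]
}}

```text
time_s: 15.75
tcp_pos: [0.4064, -0.2268, 0.1573]
orientation: [-0.001, 0.708, 0.707, -0.0]
wrist_force: [0.1, 0.2, -3.1]
gripper_width: 0.631
gripper_force: 34.6
```

Call:
{"api": "apply_moves", "payload": {
  "commands": [
    {"tx": -0.06,"ty": 0,"tz": 0,"ax": 0,"ay": 0,"az": 0},
    {"tx": -0.14,"ty": 0,"tz": 0.02,"ax": 0,"ay": 0,"az": 0},
    {"tx": -0.22,"ty": 0,"tz": 0.05,"ax": 0,"ay": 0,"az": 0},
    {"tx": -0.29,"ty": 0,"tz": 0.1,"ax": 0,"ay": 0,"az": 0},
    {"tx": -0.323,"ty": 0,"tz": 0.16,"ax": 0,"ay": 0,"az": 0},
    {"tx": -0.323,"ty": 0,"tz": 0.23,"ax": 0,"ay": 0,"az": 0},
    {"tx": -0.323,"ty": 0,"tz": 0.29,"ax": 0,"ay": 0,"az": 0},
    {"tx": -0.323,"ty": 0,"tz": 0.33,"ax": 0,"ay": 0,"az": 0},
    {"tx": -0.323,"ty": 0,"tz": 0.35,"ax": 0,"ay": 0,"az": 0},
    {"tx": -0.323,"ty": 0,"tz": 0.36,"ax": 0,"ay": 0,"az": 0},
    {"tx": -0.323,"ty": 0,"tz": 0.365,"ax": 0,"ay": 0,"az": 0},
    {"tx": -0.323,"ty": 0,"tz": 0.365,"ax": 0,"ay": 0,"az": 0}
  ]
}}

```text
time_s: 16.95
tcp_pos: [0.4089, -0.3241, 0.0492]
orientation: [0.001, 0.707, 0.707, 0.0]
wrist_force: [-0.5, -0.4, -2.8]
gripper_width: 0.632
gripper_force: 34.6
```

Call:
{"api": "apply_moves", "payload": {
  "commands": [
    {"tx": 0,"ty": 0,"tz": 0.002,"ax": 0,"ay": 0,"az": 0},
    {"tx": 0,"ty": 0,"tz": 0.002,"ax": 0,"ay": 0,"az": 0},
    {"tx": 0,"ty": 0,"tz": 0.002,"ax": 0,"ay": 0,"az": 0},
    {"tx": 0,"ty": 0,"tz": 0.002,"ax": 0,"ay": 0,"az": 0},
    {"tx": 0,"ty": 0,"tz": 0.002,"ax": 0,"ay": 0,"az": 0},
    {"tx": 0,"ty": 0,"tz": -0.06,"ax": 0,"ay": 0,"az": 0},
    {"tx": 0,"ty": 0,"tz": -0.18,"ax": 0,"ay": 0,"az": 0},
    {"tx": 0,"ty": 0,"tz": -0.3,"ax": 0,"ay": 0,"az": 0},
    {"tx": 0.05,"ty": 0.02,"tz": -0.36,"ax": 0,"ay": 0,"az": 0},
    {"tx": 0.15,"ty": 0.09,"tz": -0.36,"ax": 0,"ay": 0,"az": 0},
    {"tx": 0.28,"ty": 0.18,"tz": -0.36,"ax": 0,"ay": 0,"az": 0},
    {"tx": 0.41,"ty": 0.27,"tz": -0.36,"ax": 0,"ay": 0,"az": 0},
    {"tx": 0.54,"ty": 0.36,"tz": -0.36,"ax": 0,"ay": 0,"az": 0},
    {"tx": 0.67,"ty": 0.45,"tz": -0.36,"ax": 0,"ay": 0,"az": 0},
    {"tx": 0.8,"ty": 0.54,"tz": -0.36,"ax": 0,"ay": 0,"az": 0},
    {"tx": 0.9,"ty": 0.62,"tz": -0.36,"ax": 0,"ay": 0,"az": 0},
    {"tx": 0.97,"ty": 0.68,"tz": -0.36,"ax": 0,"ay": 0,"az": 0},
    {"tx": 0.97,"ty": 0.68,"tz": -0.36,"ax": 0,"ay": 0,"az": 0},
    {"tx": 0.97,"ty": 0.68,"tz": -0.36,"ax": 0,"ay": 0,"az": 0}
  ],
  "claw": 0
}}

```text
time_s: 18.85
tcp_pos: [0.6123, -0.0326, 0.1561]
orientation: [-0.0, 0.707, 0.708, -0.0]
wrist_force: [0.7, -0.3, 0.5]
gripper_width: 1.001
gripper_force: 0.0
```

```bash
python3 lids.py b top; python3 - <<'E'
from h import *
im,d,K,Rw,o=grab("wrist"); cv2.imwrite("pics/b_wrist.png",im); P=cloud(d,K,Rw,o)
m=((d>0)&(P[...,2]>.034)&(P[...,2]<.06)&(P[...,0]>.57)&(P[...,0]<.66)&(abs(P[...,1])<.09)).astype(np.uint8)
m=cv2.morphologyEx(m,cv2.MORPH_CLOSE,np.ones((15,15)))
c=max(cv2.findContours(m,0,1)[0],key=cv2.contourArea)[:,0]
print("all",cv2.minAreaRect((ray(K,Rw,o,c,.047)[:,:2]*1000).astype(np.float32)),c.min(0),c.max(0))
m=cv2.morphologyEx(m,cv2.MORPH_OPEN,np.ones((45,45)))
c=max(cv2.findContours(m,0,1)[0],key=cv2.contourArea)[:,0]
print("body",cv2.minAreaRect((ray(K,Rw,o,c,.047)[:,:2]*1000).astype(np.float32)),c.min(0),c.max(0)); print(np.percentile(P[...,2][m>0],[5,50,95]))
E
```

```text
top red [ 604.8 -311.3] [57.4 62.5] 43.6 z 0.0951 base 0.004 [488 195] [524 230]
top green [ 506.  -317.1] [67.5 58.3] 89.8 z 0.0932 base 0.004 [493 254] [535 289]
top blue [ 407.4 -322.4] [59.6 63.6] 2.4 z 0.0867 base 0.004 [500 313] [542 351]
all ((617.6777954101562, -1.8143386840820312), (111.44520568847656, 58.601478576660156), 84.60529327392578) [280 107] [370 264]Traceback (most recent call last):
  File "<stdin>", line 8, in <module>
ValueError: max() iterable argument is empty
```

View pics/b_wrist.png

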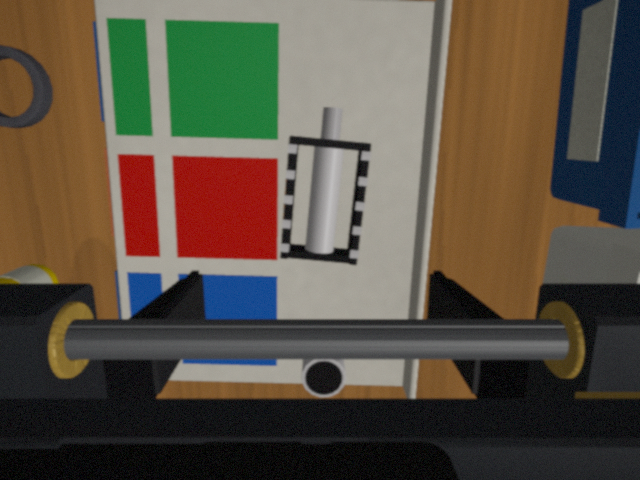

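The wrist view shows the pedal body from (283,137) to (370,262) with its stub at (331,107), all three squares uncovered, and nothing in the way. All three containers stand on the mat. I'm going down on the pedal.

```bash
python3 - <<'E'
from h import *
s=manip.read_state(); p=manip.camera_params("wrist"); K=np.array(p["camera_matrix"]); H=np.array(p["hand_eye"]); Rt=Rq(s["orientation"]); Rw=Rt@H[:3,:3]; o=Rt@H[:3,3]+s["tcp_pos"]
hsv=cv2.cvtColor(cv2.imread("pics/b_wrist.png"),cv2.COLOR_BGR2HSV); h,S,V=[hsv[...,i].astype(int) for i in range(3)]
col={"red":((h<8)|(h>172))&(S>140),"green":(abs(h-65)<18)&(S>110)}
for n,m in col.items():
    m=m.astype(np.uint8); m[:,:100]=0; m[:,450:]=0; m[270:]=0
    for c in cv2.findContours(m,0,1)[0]:
        if cv2.contourArea(c)>2000: r=cv2.minAreaRect((ray(K,Rw,o,c[:,0],.018)[:,:2]*1000).astype(np.float32)); print(n,np.round(r[0],1),np.round(r[1],1),round(r[2],1))
E
```

```text
red [538.9 -22.4] [81.  80.7] 88.5
red [469.9 -20.4] [80.9 26.8] 88.4
green [541.7  73.9] [81.  80.6] 88.4
green [472.6  75.8] [80.9 26.8] 88.4
```

Call:
{"api": "apply_moves", "payload": {
  "commands": [
    {"tx": 0.03,"ty": 0.005,"tz": 0.06,"ax": 0,"ay": 0,"az": 0.02},
    {"tx": 0.064,"ty": 0.01,"tz": 0.15,"ax": 0,"ay": 0,"az": 0.042},
    {"tx": 0.064,"ty": 0.01,"tz": 0.24,"ax": 0,"ay": 0,"az": 0.042},
    {"tx": 0.064,"ty": 0.01,"tz": 0.32,"ax": 0,"ay": 0,"az": 0.042},
    {"tx": 0.064,"ty": 0.01,"tz": 0.37,"ax": 0,"ay": 0,"az": 0.042},
    {"tx": 0.064,"ty": 0.01,"tz": 0.4,"ax": 0,"ay": 0,"az": 0.042},
    {"tx": 0.064,"ty": 0.01,"tz": 0.42,"ax": 0,"ay": 0,"az": 0.042},
    {"tx": 0.064,"ty": 0.01,"tz": 0.43,"ax": 0,"ay": 0,"az": 0.042},
    {"tx": 0.064,"ty": 0.01,"tz": 0.437,"ax": 0,"ay": 0,"az": 0.042},
    {"tx": 0.064,"ty": 0.01,"tz": 0.437,"ax": 0,"ay": 0,"az": 0.042}
  ]
}}

```text
time_s: 19.95
tcp_pos: [0.6159, -0.0137, 0.026]
orientation: [0.0, 0.737, 0.675, 0.0]
wrist_force: [0.2, -0.4, -0.2]
gripper_width: 1.001
gripper_force: 0.0
```

Call:
{"api": "apply_moves", "payload": {
  "commands": [
    {"tx": 0,"ty": 0,"tz": 0,"ax": 0,"ay": 0,"az": 0},
    {"tx": 0,"ty": 0,"tz": 0,"ax": 0,"ay": 0,"az": 0},
    {"tx": 0,"ty": 0,"tz": 0,"ax": 0,"ay": 0,"az": 0},
    {"tx": 0,"ty": 0,"tz": 0,"ax": 0,"ay": 0,"az": 0},
    {"tx": 0,"ty": 0,"tz": 0,"ax": 0,"ay": 0,"az": 0},
    {"tx": 0,"ty": 0,"tz": 0,"ax": 0,"ay": 0,"az": 0},
    {"tx": 0,"ty": 0,"tz": 0,"ax": 0,"ay": 0,"az": 0},
    {"tx": 0,"ty": 0,"tz": 0,"ax": 0,"ay": 0,"az": 0}
  ],
  "claw": 1
}}

```text
time_s: 20.75
tcp_pos: [0.6154, -0.0136, 0.0253]
orientation: [-0.0, 0.737, 0.675, -0.0]
wrist_force: [0.2, -0.3, 0.3]
gripper_width: 0.387
gripper_force: 0.0
```

```bash
python3 - <<'E'
from h import *
print(manip.read_state()); im=grab("wrist")[0]; im2=grab("top")[0]
cv2.imwrite("pics/c.png",np.hstack([im,np.pad(cv2.resize(im2[160:320,230:440],None,fx=0.76*1.0,fy=0.76),((0,480-122),(0,0),(0,0)))]))
E
```

```text
{'time_s': 20.75, 'joint_pos': array([-1.09323233e-01,  1.99530024e-01,  1.85334947e+00,  2.48443416e-05,
        1.08875754e+00, -2.15524190e-02]), 'dq': array([-0.00101564, -0.00085475, -0.00026363,  0.00174631,  0.00093984,
        0.00089972]), 'joint_torque': array([ 4.68488688e-04, -4.10707819e+01, -3.18639636e+01,  7.22410600e-02,
        3.81965598e-02,  8.00062548e-05]), 'tcp_pos': array([ 0.61541131, -0.01361909,  0.02534154]), 'orientation': array([-2.39393934e-05,  7.37451570e-01,  6.75400016e-01, -6.35514228e-06]), 'wrist_force': array([ 0.15405959, -0.34774731,  0.25241946]), 'moment': array([-0.04381643, -0.14181135,  0.05959406]), 'gripper_force': 0.0, 'gripper_width': 0.38653706454411285}
```

View pics/c.png

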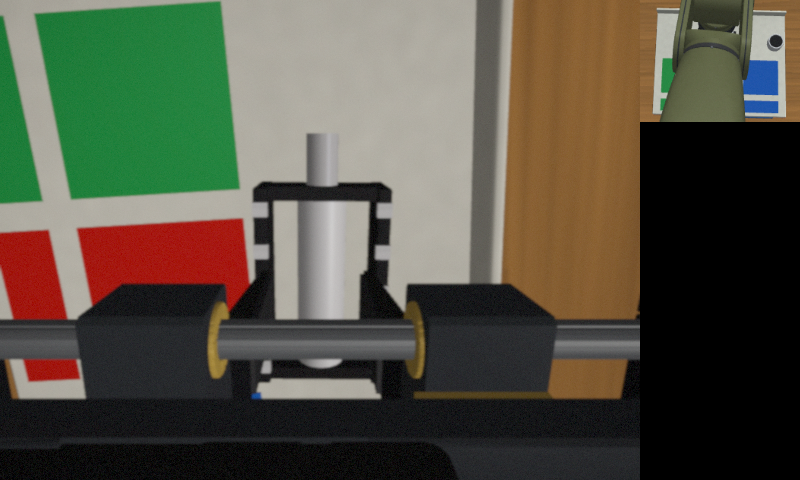

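```bash
python3 - <<'E'
from h import *
s=manip.read_state(); print({k:s[k] for k in("time_s","tcp_pos","wrist_force","gripper_width","gripper_force")})
E
```

```text
{'time_s': 20.85, 'tcp_pos': array([ 0.61540803, -0.01364254,  0.02533212]), 'wrist_force': array([-0.00813911, -0.18611001, -0.4477179 ]), 'gripper_width': 0.2991454246854574, 'gripper_force': 0.0}
```

Call:
{"api": "apply_moves", "payload": {
  "commands": [
    {"tx": 0,"ty": 0,"tz": 0,"ax": 0,"ay": 0,"az": 0}
  ]
}}

```text
time_s: 20.95
tcp_pos: [0.6155, -0.0136, 0.0254]
orientation: [0.0, 0.737, 0.675, 0.0]
wrist_force: [0.7, 0.7, 0.2]
gripper_width: 0.217
gripper_force: 0.0
```

Call:
{"api": "apply_moves", "payload": {
  "commands": [
    {"tx": 0,"ty": 0,"tz": 0,"ax": 0,"ay": 0,"az": 0},
    {"tx": 0,"ty": 0,"tz": 0,"ax": 0,"ay": 0,"az": 0}
  ]
}}

```text
time_s: 21.15
tcp_pos: [0.6154, -0.0137, 0.0254]
orientation: [-0.0, 0.737, 0.675, -0.0]
wrist_force: [0.2, 0.4, -0.8]
gripper_width: 0.048
gripper_force: 0.0
```

```bash
python3 - <<'E'
from h import *
im,d,K,Rw,o=grab("wrist"); cv2.imwrite("pics/c2.png",im); P=cloud(d,K,Rw,o)
for v in (200,250,280,295,310,370,390): print(v,[(u,*np.round(P[v,u]*1000).astype(int)) for u in range(230,420,12)])
im,d,K,Rw,o=grab("side"); p=(np.array([.615,-.0136,.03])-o)@Rw; uv=(K@p)[:2]/p[2]; print(uv); u,v=uv.astype(int)
cv2.imwrite("pics/c3.png",cv2.resize(im[v-60:v+60,u-80:u+80],None,fx=4,fy=4,interpolation=2))
E
```

```text
200 [(230, np.int64(576), np.int64(27), np.int64(17)), (242, np.int64(582), np.int64(26), np.int64(18)), (254, np.int64(592), np.int64(30), np.int64(48)), (266, np.int64(597), np.int64(29), np.int64(48)), (278, np.int64(602), np.int64(28), np.int64(44)), (290, np.int64(607), np.int64(28), np.int64(44)), (302, np.int64(612), np.int64(27), np.int64(44)), (314, np.int64(617), np.int64(27), np.int64(44)), (326, np.int64(622), np.int64(27), np.int64(45)), (338, np.int64(627), np.int64(26), np.int64(44)), (350, np.int64(632), np.int64(26), np.int64(44)), (362, np.int64(637), np.int64(25), np.int64(44)), (374, np.int64(642), np.int64(25), np.int64(45)), (386, np.int64(647), np.int64(25), np.int64(48)), (398, np.int64(657), np.int64(19), np.int64(17)), (410, np.int64(663), np.int64(19), np.int64(18))]
250 [(230, np.int64(573), np.int64(2), np.int64(19)), (242, np.int64(579), np.int64(2), np.int64(19)), (254, np.int64(590), np.int64(9), np.int64(49)), (266, np.int64(595), np.int64(8), np.int64(49)), (278, np.int64(597), np.int64(0), np.int64(18)), (290, np.int64(603), np.int64(-1), np.int64(1
[... 3914 characters left out ...]
 np.int64(155)), (266, np.int64(607), np.int64(8), np.int64(154)), (278, np.int64(610), np.int64(10), np.int64(156)), (290, np.int64(611), np.int64(8), np.int64(154)), (302, np.int64(610), np.int64(-16), np.int64(116)), (314, np.int64(608), np.int64(-79), np.int64(19)), (326, np.int64(617), np.int64(-22), np.int64(108)), (338, np.int64(620), np.int64(7), np.int64(154)), (350, np.int64(622), np.int64(8), np.int64(155)), (362, np.int64(624), np.int64(7), np.int64(155)), (374, np.int64(627), np.int64(7), np.int64(155)), (386, np.int64(629), np.int64(7), np.int64(154)), (398, np.int64(631), np.int64(6), np.int64(154)), (410, np.int64(633), np.int64(6), np.int64(154))]
[332.13245869 269.3992742 ]
```

View pics/c3.png

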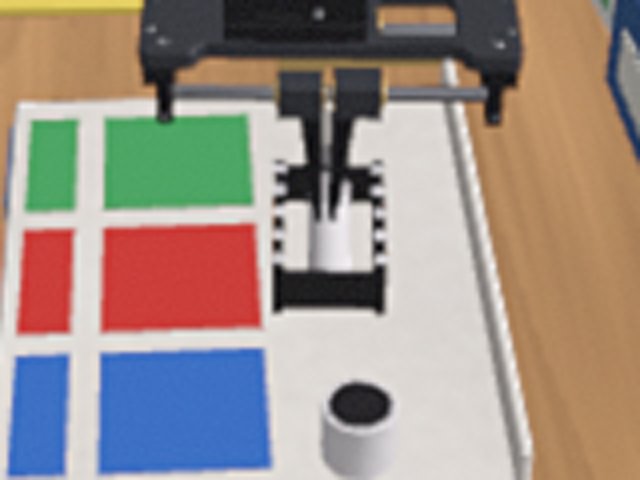

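Call:
{"api": "apply_moves", "payload": {
  "commands": [
    {"tx": 0,"ty": 0,"tz": -0.1,"ax": 0,"ay": 0,"az": 0},
    {"tx": 0,"ty": 0,"tz": -0.2,"ax": 0,"ay": 0,"az": 0},
    {"tx": 0,"ty": 0,"tz": -0.2,"ax": 0,"ay": 0,"az": 0},
    {"tx": 0,"ty": 0,"tz": -0.2,"ax": 0,"ay": 0,"az": 0}
  ]
}}

```text
time_s: 21.65
tcp_pos: [0.6161, -0.0137, 0.0863]
orientation: [0.001, 0.737, 0.675, 0.001]
wrist_force: [-0.6, -1.6, -0.5]
gripper_width: 0.004
gripper_force: 0.0
```

```bash
python3 - <<'E'
from h import *
s=manip.read_state(); im,d,K,Rw,o=grab("wrist"); P=cloud(d,K,Rw,o); T=(P-s["tcp_pos"])@Rq(s["orientation"])*1000
print(s["tcp_pos"],s["gripper_width"])
for u in (302,308,326,334): print(u,[(v,*np.round(T[v,u]).astype(int).tolist()) for v in range(244,292,4)])
m=((d>0)&(P[...,2]>.034)&(P[...,2]<.06)&(P[...,0]>.57)&(P[...,0]<.66)&(abs(P[...,1])<.09)).astype(np.uint8)
m=cv2.morphologyEx(m,cv2.MORPH_CLOSE,np.ones((15,15))); c=np.argwhere(m)[:,::-1]; print(cv2.minAreaRect((ray(K,Rw,o,c,.047)[:,:2]*1000).astype(np.float32)))
E
```

```text
[ 0.61610032 -0.01370188  0.08628263] 0.0043071150525316165
302 [(244, 5, -9, 47), (248, 2, -9, 48), (252, 0, -9, 46), (256, -3, -9, 49), (260, -5, -9, 48), (264, -8, -9, 47), (268, -10, -9, 47), (272, -13, -9, 48), (276, -15, -9, 47), (280, 13, -6, -41), (284, 36, -4, -111), (288, 35, -4, -113)]
308 [(244, 6, -6, 43), (248, 3, -6, 44), (252, 1, -6, 43), (256, -2, -6, 44), (260, -4, -6, 44), (264, -6, -6, 42), (268, -9, -6, 43), (272, 12, -4, -29), (276, 12, -4, -35), (280, 13, -4, -41), (284, 12, -4, -46), (288, 12, -4, -50)]
326 [(244, 6, 5, 42), (248, 4, 5, 43), (252, 1, 5, 42), (256, -1, 5, 42), (260, -4, 5, 43), (264, -6, 5, 43), (268, -9, 5, 43), (272, 12, 3, -29), (276, 12, 3, -36), (280, 12, 3, -40), (284, 36, 1, -112), (288, 36, 1, -114)]
334 [(244, 5, 10, 48), (248, 2, 10, 48), (252, 0, 10, 48), (256, -3, 10, 50), (260, -5, 10, 48), (264, -8, 10, 48), (268, -10, 10, 48), (272, -13, 10, 48), (276, -15, 10, 48), (280, -18, 10, 48), (284, 36, 3, -112), (288, 66, -1, -198)]
((618.9131469726562, 12.076030731201172), (84.4298095703125, 58.75019073486328), 84.68057250976562)
```

The fingers really end about 26 mm above the reported TCP. The depth shows their tips at tool z ≈ -26, which is why they closed just over the pedal: the tips were at 0.051 m and the pedal top is at 0.048 m. The pedal hasn't moved. I'll open and go about 26 mm lower.

Call:
{"api": "apply_moves", "payload": {
  "commands": [
    {"tx": 0,"ty": 0,"tz": 0,"ax": 0,"ay": 0,"az": 0},
    {"tx": 0,"ty": 0,"tz": 0,"ax": 0,"ay": 0,"az": 0},
    {"tx": 0,"ty": 0,"tz": 0,"ax": 0,"ay": 0,"az": 0},
    {"tx": 0,"ty": 0,"tz": 0,"ax": 0,"ay": 0,"az": 0},
    {"tx": 0,"ty": 0,"tz": 0,"ax": 0,"ay": 0,"az": 0},
    {"tx": 0,"ty": 0,"tz": 0,"ax": 0,"ay": 0,"az": 0},
    {"tx": 0,"ty": 0,"tz": 0,"ax": 0,"ay": 0,"az": 0},
    {"tx": 0,"ty": 0,"tz": 0,"ax": 0,"ay": 0,"az": 0},
    {"tx": 0,"ty": 0,"tz": 0,"ax": 0,"ay": 0,"az": 0},
    {"tx": 0,"ty": 0,"tz": 0,"ax": 0,"ay": 0,"az": 0},
    {"tx": 0,"ty": 0,"tz": 0,"ax": 0,"ay": 0,"az": 0},
    {"tx": 0,"ty": 0,"tz": 0,"ax": 0,"ay": 0,"az": 0},
    {"tx": 0,"ty": 0,"tz": 0.06,"ax": 0,"ay": 0,"az": 0},
    {"tx": 0,"ty": 0,"tz": 0.12,"ax": 0,"ay": 0,"az": 0},
    {"tx": 0,"ty": 0,"tz": 0.16,"ax": 0,"ay": 0,"az": 0},
    {"tx": 0,"ty": 0,"tz": 0.2,"ax": 0,"ay": 0,"az": 0},
    {"tx": 0,"ty": 0,"tz": 0.2,"ax": 0,"ay": 0,"az": 0}
  ],
  "claw": 0
}}

```text
time_s: 23.4
tcp_pos: [0.6139, -0.0135, 0.0232]
orientation: [-0.001, 0.737, 0.675, -0.001]
wrist_force: [-0.8, 0.5, -1.0]
gripper_width: 1.004
gripper_force: 0.0
```

```bash
python3 - <<'E'
from h import *
s=manip.read_state(); im,d,K,Rw,o=grab("wrist"); P=cloud(d,K,Rw,o); T=(P-s["tcp_pos"])@Rq(s["orientation"])*1000
m=(d>0)&(abs(T[...,0])<16)&(abs(T[...,1])>35)&(abs(T[...,1])<70)&(T[...,2]>-60)&(T[...,2]<12)
print(s["tcp_pos"],s["gripper_width"],m.sum(),np.percentile(T[...,2][m],[50,90,98,100]),[np.abs(T[...,1][m]).min(),np.abs(T[...,1][m]).max()])
E
```

```text
[ 0.61390966 -0.0135032   0.02320179] 1.004141357233227 9440 [4.08452569 5.12952681 5.66609467 6.63654018] [np.float64(35.01319452530581), np.float64(69.99768123697126)]
```

```bash
python3 - <<'E'
from h import *
s=manip.read_state(); im,d,K,Rw,o=grab("wrist"); P=cloud(d,K,Rw,o); T=(P-s["tcp_pos"])@Rq(s["orientation"])*1000
m=(d>0)&(abs(T[...,0])<18)&(abs(T[...,1])>35)&(abs(T[...,1])<75)&(T[...,2]>-60)&(T[...,2]<1)
print(s["tcp_pos"],m.sum(),np.percentile(T[...,2][m],[50,90,98,99.5,100])); z=T[...,2][m]; print(np.histogram(z,bins=range(-60,4,4)))
E
```

```text
[ 0.61476694 -0.01355554  0.02442113] 2774 [-44.62636995 -31.14588538 -28.24267325 -27.69486934 -10.47514193]
(array([371, 364, 349, 355, 344, 338, 311, 304,  37,   0,   0,   0,   1,
         0,   0]), array([-60, -56, -52, -48, -44, -40, -36, -32, -28, -24, -20, -16, -12,
        -8,  -4,   0]))
```

Call:
{"api": "apply_moves", "payload": {
  "commands": [
    {"tx": 0,"ty": 0,"tz": 0.03,"ax": 0,"ay": 0,"az": 0},
    {"tx": 0,"ty": 0,"tz": 0.05,"ax": 0,"ay": 0,"az": 0},
    {"tx": 0,"ty": 0,"tz": 0.065,"ax": 0,"ay": 0,"az": 0},
    {"tx": 0,"ty": 0,"tz": 0.08,"ax": 0,"ay": 0,"az": 0},
    {"tx": 0,"ty": 0,"tz": 0.088,"ax": 0,"ay": 0,"az": 0},
    {"tx": 0,"ty": 0,"tz": 0.088,"ax": 0,"ay": 0,"az": 0}
  ]
}}

```text
time_s: 24.1
tcp_pos: [0.6151, -0.0136, -0.0016]
orientation: [-0.0, 0.737, 0.675, -0.0]
wrist_force: [0.2, -0.6, 0.2]
gripper_width: 0.999
gripper_force: 0.0
```

Call:
{"api": "apply_moves", "payload": {
  "commands": [
    {"tx": 0,"ty": 0,"tz": 0,"ax": 0,"ay": 0,"az": 0},
    {"tx": 0,"ty": 0,"tz": 0,"ax": 0,"ay": 0,"az": 0},
    {"tx": 0,"ty": 0,"tz": 0,"ax": 0,"ay": 0,"az": 0},
    {"tx": 0,"ty": 0,"tz": 0,"ax": 0,"ay": 0,"az": 0},
    {"tx": 0,"ty": 0,"tz": 0,"ax": 0,"ay": 0,"az": 0},
    {"tx": 0,"ty": 0,"tz": 0,"ax": 0,"ay": 0,"az": 0},
    {"tx": 0,"ty": 0,"tz": 0,"ax": 0,"ay": 0,"az": 0}
  ],
  "claw": 1
}}

```text
time_s: 24.8
tcp_pos: [0.6157, -0.0136, -0.0009]
orientation: [0.0, 0.737, 0.675, 0.0]
wrist_force: [1.5, -0.1, -0.4]
gripper_width: 0.605
gripper_force: 35.0
```

Call:
{"api": "apply_moves", "payload": {
  "commands": [
    {"tx": 0,"ty": 0,"tz": -0.05,"ax": 0,"ay": 0,"az": 0},
    {"tx": 0,"ty": 0,"tz": -0.14,"ax": 0,"ay": 0,"az": 0},
    {"tx": 0,"ty": 0,"tz": -0.25,"ax": 0,"ay": 0,"az": 0},
    {"tx": 0,"ty": 0,"tz": -0.33,"ax": 0,"ay": 0,"az": 0},
    {"tx": 0.06,"ty": -0.02,"tz": -0.33,"ax": 0,"ay": 0,"az": -0.03},
    {"tx": 0.14,"ty": -0.06,"tz": -0.33,"ax": 0,"ay": 0,"az": -0.09},
    {"tx": 0.23,"ty": -0.1,"tz": -0.33,"ax": 0,"ay": 0,"az": -0.16},
    {"tx": 0.32,"ty": -0.14,"tz": -0.33,"ax": 0,"ay": 0,"az": -0.23},
    {"tx": 0.41,"ty": -0.18,"tz": -0.33,"ax": 0,"ay": 0,"az": -0.3},
    {"tx": 0.5,"ty": -0.22,"tz": -0.33,"ax": 0,"ay": 0,"az": -0.37},
    {"tx": 0.59,"ty": -0.26,"tz": -0.33,"ax": 0,"ay": 0,"az": -0.44},
    {"tx": 0.68,"ty": -0.3,"tz": -0.33,"ax": 0,"ay": 0,"az": -0.51},
    {"tx": 0.76,"ty": -0.33,"tz": -0.33,"ax": 0,"ay": 0,"az": -0.58},
    {"tx": 0.83,"ty": -0.36,"tz": -0.33,"ax": 0,"ay": 0,"az": -0.65},
    {"tx": 0.88,"ty": -0.38,"tz": -0.33,"ax": 0,"ay": 0,"az": -0.71},
    {"tx": 0.9,"ty": -0.38,"tz": -0.33,"ax": 0,"ay": 0,"az": -0.75},
    {"tx": 0.9,"ty": -0.38,"tz": -0.33,"ax": 0,"ay": 0,"az": -0.768},
    {"tx": 0.9,"ty": -0.38,"tz": -0.33,"ax": 0,"ay": 0,"az": -0.768},
    {"tx": 0.9,"ty": -0.38,"tz": -0.33,"ax": 0,"ay": 0,"az": -0.768}
  ]
}}

```text
time_s: 26.7
tcp_pos: [0.5253, 0.2652, 0.0982]
orientation: [-0.0, 0.026, 1.0, -0.0]
wrist_force: [-0.2, -0.9, -1.8]
gripper_width: 0.607
gripper_force: 35.0
```

```bash
python3 - <<'E'
from h import *
s=manip.read_state(); im,d,K,Rw,o=grab("wrist"); cv2.imwrite("pics/d.png",im); P=cloud(d,K,Rw,o); Rt=Rq(s["orientation"]); t=s["tcp_pos"]
print(t,np.degrees(np.arctan2(Rt[1,0],Rt[0,0])),s["gripper_width"])
T=(P-t)@Rt*1000; m=(d>0)&(T[...,2]>-28)&(T[...,2]<15)&(abs(T[...,1])<45)&(abs(T[...,0])<110)
print("pedal x range (tool)",np.percentile(T[...,0][m],[0.2,99.8]),np.percentile(T[...,1][m],[0.5,99.5]),np.percentile(T[...,2][m],[1,50,99]))
b=(d>0)&(im.max(2)<50)&(P[...,2]<.014)&(P[...,2]>.002)&(P[...,1]>.25)
n,l,st,c=cv2.connectedComponentsWithStats(b.astype(np.uint8)); i=1+np.argmax(st[1:,4]); cc=np.argwhere(l==i)[:,::-1]
r=cv2.minAreaRect((ray(K,Rw,o,cc,.008)[:,:2]*1000).astype(np.float32)); print("outline",r)
e=np.array([.510,.3133,t[2]])-t; print("delta tool to top-view outline",Rt.T@e*1000)
E
```

```text
[0.52529286 0.26517365 0.09816905] 177.0768064053444 0.606753445553303
pedal x range (tool) [-38.49298053  46.6696478 ] [-26.86001137  27.49992234] [-27.93764567 -25.11425006 -20.17466462]
outline ((511.6661071777344, 314.67279052734375), (67.52613830566406, 97.89749908447266), 87.06685638427734)
delta tool to top-view outline [ 1.77272667e+01  4.72838326e+01 -2.62895318e-03]
```

View pics/d.png

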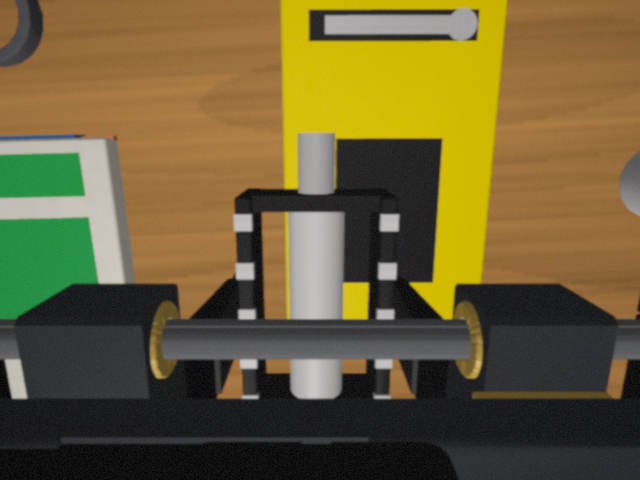

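The pedal is level in the gripper, with its body at (237–398,190–400). The outline's upper corners are visible at about (440,140), and the pad is clear. I'm lowering the pedal onto the outline.

Call:
{"api": "apply_moves", "payload": {
  "commands": [
    {"tx": 0.02,"ty": 0.06,"tz": 0,"ax": 0,"ay": 0,"az": 0},
    {"tx": 0.052,"ty": 0.13,"tz": 0.03,"ax": 0,"ay": 0,"az": 0},
    {"tx": 0.052,"ty": 0.16,"tz": 0.09,"ax": 0,"ay": 0,"az": 0},
    {"tx": 0.052,"ty": 0.16,"tz": 0.17,"ax": 0,"ay": 0,"az": 0},
    {"tx": 0.052,"ty": 0.16,"tz": 0.24,"ax": 0,"ay": 0,"az": 0},
    {"tx": 0.052,"ty": 0.16,"tz": 0.29,"ax": 0,"ay": 0,"az": 0},
    {"tx": 0.052,"ty": 0.16,"tz": 0.32,"ax": 0,"ay": 0,"az": 0},
    {"tx": 0.052,"ty": 0.16,"tz": 0.34,"ax": 0,"ay": 0,"az": 0},
    {"tx": 0.052,"ty": 0.16,"tz": 0.352,"ax": 0,"ay": 0,"az": 0},
    {"tx": 0.052,"ty": 0.16,"tz": 0.361,"ax": 0,"ay": 0,"az": 0},
    {"tx": 0.052,"ty": 0.16,"tz": 0.361,"ax": 0,"ay": 0,"az": 0},
    {"tx": 0.052,"ty": 0.16,"tz": 0.361,"ax": 0,"ay": 0,"az": 0}
  ]
}}

```text
time_s: 27.95
tcp_pos: [0.5128, 0.3143, -0.0097]
orientation: [0.0, 0.025, 1.0, 0.0]
wrist_force: [1.2, 1.2, -1.9]
gripper_width: 0.611
gripper_force: 35.0
```

Call:
{"api": "apply_moves", "payload": {
  "commands": [
    {"tx": 0,"ty": 0,"tz": 0.002,"ax": 0,"ay": 0,"az": 0},
    {"tx": 0,"ty": 0,"tz": 0.002,"ax": 0,"ay": 0,"az": 0},
    {"tx": 0,"ty": 0,"tz": 0.002,"ax": 0,"ay": 0,"az": 0},
    {"tx": 0,"ty": 0,"tz": 0.002,"ax": 0,"ay": 0,"az": 0},
    {"tx": 0,"ty": 0,"tz": 0.002,"ax": 0,"ay": 0,"az": 0},
    {"tx": 0,"ty": 0,"tz": -0.05,"ax": 0,"ay": 0,"az": 0},
    {"tx": 0,"ty": 0,"tz": -0.15,"ax": 0,"ay": 0,"az": 0},
    {"tx": 0,"ty": 0,"tz": -0.28,"ax": 0,"ay": 0,"az": 0},
    {"tx": -0.05,"ty": 0,"tz": -0.4,"ax": 0,"ay": 0,"az": 0},
    {"tx": -0.1,"ty": 0,"tz": -0.5,"ax": 0,"ay": 0,"az": 0},
    {"tx": -0.15,"ty": 0,"tz": -0.53,"ax": 0,"ay": 0,"az": 0},
    {"tx": -0.15,"ty": 0,"tz": -0.53,"ax": 0,"ay": 0,"az": 0}
  ],
  "claw": 0
}}

```text
time_s: 29.15
tcp_pos: [0.5602, 0.3124, 0.1531]
orientation: [0.003, 0.026, 1.0, 0.001]
wrist_force: [0.8, 0.8, -0.2]
gripper_width: 1.002
gripper_force: 0.0
```

```bash
python3 - <<'E'
from h import *
im,d,K,Rw,o=grab("wrist"); cv2.imwrite("pics/e.png",im); P=cloud(d,K,Rw,o)
m=((d>0)&(P[...,2]>.022)&(P[...,2]<.05)&(P[...,0]>.42)&(P[...,0]<.6)&(abs(P[...,1]-.313)<.06)).astype(np.uint8)
m=cv2.morphologyEx(m,cv2.MORPH_CLOSE,np.ones((15,15))); c=np.argwhere(m)[:,::-1]; print("pedal+stub",cv2.minAreaRect((ray(K,Rw,o,c,.037)[:,:2]*1000).astype(np.float32)),np.percentile(P[...,2][(m>0)&(d>0)],[50,95]))
E
python3 lids.py e top
```

```text
pedal+stub ((500.97283935546875, 315.27532958984375), (58.5297966003418, 110.33975982666016), 87.16957092285156) [0.03396681 0.03951616]
top red [ 604.8 -311.2] [57.4 62.6] 43.6 z 0.0948 base 0.004 [488 195] [524 230]
top green [ 506.  -317.1] [67.5 58.3] 89.8 z 0.0932 base 0.004 [493 254] [535 289]
top blue [ 407.4 -322.6] [59.6 63.1] 2.4 z 0.0863 base 0.004 [500 313] [542 351]
```

View pics/e.png

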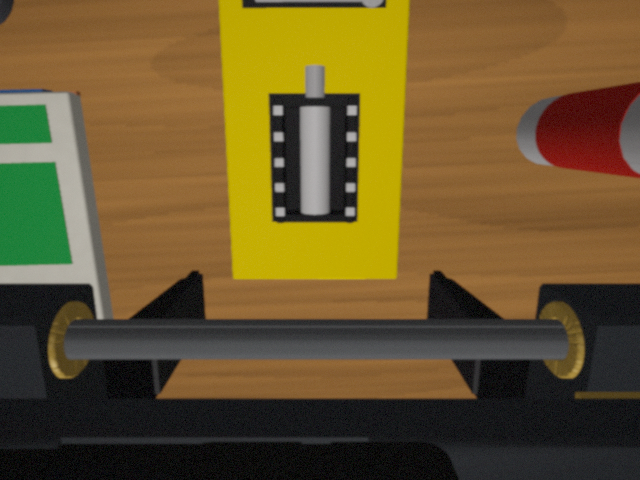

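The pedal sits centred on the outline at (270–360,95–222), with its body centre at about (512,314.7) mm. All the containers are still on the mat, so I'm heading back to fetch them.

Call:
{"api": "apply_moves", "payload": {
  "commands": [
    {"tx": 0,"ty": -0.05,"tz": 0,"ax": 0,"ay": 0,"az": 0.03},
    {"tx": 0.01,"ty": -0.13,"tz": 0,"ax": 0,"ay": 0,"az": 0.09},
    {"tx": 0.02,"ty": -0.23,"tz": 0,"ax": 0,"ay": 0,"az": 0.16},
    {"tx": 0.03,"ty": -0.33,"tz": 0,"ax": 0,"ay": 0,"az": 0.23},
    {"tx": 0.04,"ty": -0.43,"tz": 0,"ax": 0,"ay": 0,"az": 0.3},
    {"tx": 0.05,"ty": -0.53,"tz": 0,"ax": 0,"ay": 0,"az": 0.37},
    {"tx": 0.05,"ty": -0.63,"tz": 0,"ax": 0,"ay": 0,"az": 0.44},
    {"tx": 0.05,"ty": -0.73,"tz": 0,"ax": 0,"ay": 0,"az": 0.51},
    {"tx": 0.05,"ty": -0.83,"tz": 0,"ax": 0,"ay": 0,"az": 0.58},
    {"tx": 0.05,"ty": -0.92,"tz": 0,"ax": 0,"ay": 0,"az": 0.65},
    {"tx": 0.05,"ty": -1.0,"tz": 0,"ax": 0,"ay": 0,"az": 0.71},
    {"tx": 0.05,"ty": -1.0,"tz": 0,"ax": 0,"ay": 0,"az": 0.726},
    {"tx": 0.05,"ty": -1.0,"tz": 0,"ax": 0,"ay": 0,"az": 0.726},
    {"tx": 0.05,"ty": -1.0,"tz": 0,"ax": 0,"ay": 0,"az": 0.726}
  ]
}}

```text
time_s: 30.65
tcp_pos: [0.5261, 0.0134, 0.1474]
orientation: [-0.001, 0.707, 0.708, -0.001]
wrist_force: [0.5, 0.2, -0.1]
gripper_width: 0.999
gripper_force: 0.0
```

Call:
{"api": "apply_moves", "payload": {
  "commands": [
    {"tx": -0.06,"ty": 0,"tz": 0,"ax": 0,"ay": 0,"az": 0},
    {"tx": -0.18,"ty": -0.01,"tz": 0,"ax": 0,"ay": 0,"az": 0},
    {"tx": -0.32,"ty": -0.02,"tz": 0,"ax": 0,"ay": 0,"az": 0},
    {"tx": -0.46,"ty": -0.03,"tz": 0,"ax": 0,"ay": 0,"az": 0},
    {"tx": -0.6,"ty": -0.04,"tz": 0,"ax": 0,"ay": 0,"az": 0},
    {"tx": -0.74,"ty": -0.05,"tz": 0,"ax": 0,"ay": 0,"az": 0},
    {"tx": -0.86,"ty": -0.06,"tz": 0,"ax": 0,"ay": 0,"az": 0},
    {"tx": -0.95,"ty": -0.06,"tz": 0,"ax": 0,"ay": 0,"az": 0},
    {"tx": -1.0,"ty": -0.06,"tz": 0,"ax": 0,"ay": 0,"az": 0},
    {"tx": -1.0,"ty": -0.06,"tz": 0,"ax": 0,"ay": 0,"az": 0},
    {"tx": -1.0,"ty": -0.06,"tz": 0,"ax": 0,"ay": 0,"az": 0},
    {"tx": -1.0,"ty": -0.06,"tz": 0,"ax": 0,"ay": 0,"az": 0}
  ]
}}

```text
time_s: 31.85
tcp_pos: [0.5095, -0.2856, 0.1485]
orientation: [-0.0, 0.706, 0.708, 0.0]
wrist_force: [0.1, 0.3, -0.4]
gripper_width: 0.998
gripper_force: 0.0
```

Call:
{"api": "apply_moves", "payload": {
  "commands": [
    {"tx": -0.05,"ty": -0.003,"tz": 0,"ax": 0,"ay": 0,"az": 0},
    {"tx": -0.108,"ty": -0.003,"tz": 0.01,"ax": 0,"ay": 0,"az": 0},
    {"tx": -0.108,"ty": -0.003,"tz": 0.03,"ax": 0,"ay": 0,"az": 0},
    {"tx": -0.108,"ty": -0.003,"tz": 0.1,"ax": 0,"ay": 0,"az": 0},
    {"tx": -0.108,"ty": -0.003,"tz": 0.18,"ax": 0,"ay": 0,"az": 0},
    {"tx": -0.108,"ty": -0.003,"tz": 0.26,"ax": 0,"ay": 0,"az": 0},
    {"tx": -0.108,"ty": -0.003,"tz": 0.32,"ax": 0,"ay": 0,"az": 0},
    {"tx": -0.108,"ty": -0.003,"tz": 0.36,"ax": 0,"ay": 0,"az": 0},
    {"tx": -0.108,"ty": -0.003,"tz": 0.378,"ax": 0,"ay": 0,"az": 0},
    {"tx": -0.108,"ty": -0.003,"tz": 0.378,"ax": 0,"ay": 0,"az": 0}
  ]
}}

```text
time_s: 32.85
tcp_pos: [0.5081, -0.3193, 0.0346]
orientation: [-0.001, 0.707, 0.707, -0.0]
wrist_force: [-0.8, 0.5, -0.3]
gripper_width: 0.998
gripper_force: 0.0
```

Call:
{"api": "apply_moves", "payload": {
  "commands": [
    {"tx": 0,"ty": 0,"tz": 0,"ax": 0,"ay": 0,"az": 0},
    {"tx": 0,"ty": 0,"tz": 0,"ax": 0,"ay": 0,"az": 0},
    {"tx": 0,"ty": 0,"tz": 0,"ax": 0,"ay": 0,"az": 0},
    {"tx": 0,"ty": 0,"tz": 0,"ax": 0,"ay": 0,"az": 0},
    {"tx": 0,"ty": 0,"tz": 0,"ax": 0,"ay": 0,"az": 0},
    {"tx": 0,"ty": 0,"tz": 0,"ax": 0,"ay": 0,"az": 0},
    {"tx": 0,"ty": 0,"tz": 0,"ax": 0,"ay": 0,"az": 0}
  ],
  "claw": 1
}}

```text
time_s: 33.55
tcp_pos: [0.5086, -0.3196, 0.0356]
orientation: [0.0, 0.707, 0.707, 0.0]
wrist_force: [0.6, -0.5, 0.8]
gripper_width: 0.631
gripper_force: 34.9
```

Call:
{"api": "apply_moves", "payload": {
  "commands": [
    {"tx": 0,"ty": 0,"tz": -0.05,"ax": 0,"ay": 0,"az": 0},
    {"tx": 0,"ty": 0,"tz": -0.12,"ax": 0,"ay": 0,"az": 0},
    {"tx": 0.03,"ty": 0,"tz": -0.2,"ax": 0,"ay": 0,"az": 0},
    {"tx": 0.1,"ty": 0.01,"tz": -0.22,"ax": 0,"ay": 0,"az": 0},
    {"tx": 0.2,"ty": 0.02,"tz": -0.22,"ax": 0,"ay": 0,"az": 0},
    {"tx": 0.32,"ty": 0.04,"tz": -0.22,"ax": 0,"ay": 0,"az": 0},
    {"tx": 0.45,"ty": 0.06,"tz": -0.22,"ax": 0,"ay": 0,"az": 0},
    {"tx": 0.58,"ty": 0.08,"tz": -0.22,"ax": 0,"ay": 0,"az": 0},
    {"tx": 0.71,"ty": 0.09,"tz": -0.22,"ax": 0,"ay": 0,"az": 0},
    {"tx": 0.83,"ty": 0.1,"tz": -0.22,"ax": 0,"ay": 0,"az": 0},
    {"tx": 0.92,"ty": 0.11,"tz": -0.22,"ax": 0,"ay": 0,"az": 0},
    {"tx": 0.98,"ty": 0.11,"tz": -0.22,"ax": 0,"ay": 0,"az": 0},
    {"tx": 1.0,"ty": 0.11,"tz": -0.22,"ax": 0,"ay": 0,"az": 0}
  ]
}}

```text
time_s: 34.85
tcp_pos: [0.5411, -0.0178, 0.1016]
orientation: [-0.0, 0.706, 0.708, -0.0]
wrist_force: [0.3, -1.2, -2.4]
gripper_width: 0.63
gripper_force: 34.9
```

Call:
{"api": "apply_moves", "payload": {
  "commands": [
    {"tx": 0.06,"ty": 0,"tz": 0,"ax": 0,"ay": 0,"az": 0},
    {"tx": 0.14,"ty": 0,"tz": 0,"ax": 0,"ay": 0,"az": 0},
    {"tx": 0.22,"ty": 0,"tz": 0,"ax": 0,"ay": 0,"az": 0},
    {"tx": 0.28,"ty": 0,"tz": 0.01,"ax": 0,"ay": 0,"az": 0},
    {"tx": 0.303,"ty": 0,"tz": 0.03,"ax": 0,"ay": 0,"az": 0},
    {"tx": 0.303,"ty": 0,"tz": 0.07,"ax": 0,"ay": 0,"az": 0},
    {"tx": 0.303,"ty": 0,"tz": 0.11,"ax": 0,"ay": 0,"az": 0},
    {"tx": 0.303,"ty": 0,"tz": 0.14,"ax": 0,"ay": 0,"az": 0},
    {"tx": 0.303,"ty": 0,"tz": 0.16,"ax": 0,"ay": 0,"az": 0},
    {"tx": 0.303,"ty": 0,"tz": 0.171,"ax": 0,"ay": 0,"az": 0},
    {"tx": 0.303,"ty": 0,"tz": 0.171,"ax": 0,"ay": 0,"az": 0},
    {"tx": 0.303,"ty": 0,"tz": 0.171,"ax": 0,"ay": 0,"az": 0}
  ]
}}

```text
time_s: 36.05
tcp_pos: [0.5418, 0.0712, 0.0502]
orientation: [0.0, 0.707, 0.707, 0.0]
wrist_force: [0.0, -0.1, -2.2]
gripper_width: 0.626
gripper_force: 34.9
```

Call:
{"api": "apply_moves", "payload": {
  "commands": [
    {"tx": 0,"ty": 0,"tz": 0.001,"ax": 0,"ay": 0,"az": 0},
    {"tx": 0,"ty": 0,"tz": 0.001,"ax": 0,"ay": 0,"az": 0},
    {"tx": 0,"ty": 0,"tz": 0.001,"ax": 0,"ay": 0,"az": 0},
    {"tx": 0,"ty": 0,"tz": 0.001,"ax": 0,"ay": 0,"az": 0},
    {"tx": 0,"ty": 0,"tz": 0.001,"ax": 0,"ay": 0,"az": 0},
    {"tx": 0,"ty": 0,"tz": -0.06,"ax": 0,"ay": 0,"az": 0},
    {"tx": 0,"ty": 0,"tz": -0.18,"ax": 0,"ay": 0,"az": 0},
    {"tx": 0,"ty": 0,"tz": -0.29,"ax": 0,"ay": 0,"az": 0},
    {"tx": -0.05,"ty": 0.01,"tz": -0.34,"ax": 0,"ay": 0,"az": 0},
    {"tx": -0.16,"ty": 0.04,"tz": -0.34,"ax": 0,"ay": 0,"az": 0},
    {"tx": -0.3,"ty": 0.08,"tz": -0.34,"ax": 0,"ay": 0,"az": 0},
    {"tx": -0.44,"ty": 0.11,"tz": -0.34,"ax": 0,"ay": 0,"az": 0},
    {"tx": -0.58,"ty": 0.14,"tz": -0.34,"ax": 0,"ay": 0,"az": 0},
    {"tx": -0.72,"ty": 0.17,"tz": -0.34,"ax": 0,"ay": 0,"az": 0},
    {"tx": -0.86,"ty": 0.2,"tz": -0.34,"ax": 0,"ay": 0,"az": 0},
    {"tx": -1.0,"ty": 0.223,"tz": -0.34,"ax": 0,"ay": 0,"az": 0}
  ],
  "claw": 0
}}

```text
time_s: 37.65
tcp_pos: [0.6078, -0.2313, 0.1508]
orientation: [-0.0, 0.707, 0.707, -0.0]
wrist_force: [-0.1, 0.7, 0.1]
gripper_width: 1.003
gripper_force: 0.0
```

Call:
{"api": "apply_moves", "payload": {
  "commands": [
    {"tx": -0.1,"ty": 0,"tz": 0,"ax": 0,"ay": 0,"az": 0},
    {"tx": -0.19,"ty": 0,"tz": 0,"ax": 0,"ay": 0,"az": 0},
    {"tx": -0.25,"ty": 0,"tz": 0,"ax": 0,"ay": 0,"az": 0},
    {"tx": -0.28,"ty": 0,"tz": 0,"ax": 0,"ay": 0,"az": 0},
    {"tx": -0.28,"ty": 0,"tz": 0,"ax": 0,"ay": 0,"az": 0},
    {"tx": -0.28,"ty": 0,"tz": 0,"ax": 0,"ay": 0,"az": 0}
  ]
}}

```text
time_s: 38.25
tcp_pos: [0.6083, -0.3118, 0.1517]
orientation: [-0.0, 0.707, 0.707, 0.0]
wrist_force: [0.3, -0.2, 0.1]
gripper_width: 1.0
gripper_force: 0.0
```

Call:
{"api": "apply_moves", "payload": {
  "commands": [
    {"tx": 0,"ty": 0,"tz": 0.06,"ax": 0,"ay": 0,"az": 0},
    {"tx": 0,"ty": 0,"tz": 0.15,"ax": 0,"ay": 0,"az": 0},
    {"tx": 0,"ty": 0,"tz": 0.24,"ax": 0,"ay": 0,"az": 0},
    {"tx": 0,"ty": 0,"tz": 0.32,"ax": 0,"ay": 0,"az": 0},
    {"tx": 0,"ty": 0,"tz": 0.37,"ax": 0,"ay": 0,"az": 0},
    {"tx": 0,"ty": 0,"tz": 0.388,"ax": 0,"ay": 0,"az": 0},
    {"tx": 0,"ty": 0,"tz": 0.388,"ax": 0,"ay": 0,"az": 0}
  ]
}}

```text
time_s: 38.95
tcp_pos: [0.608, -0.3118, 0.0346]
orientation: [-0.001, 0.707, 0.707, -0.0]
wrist_force: [-0.2, 0.6, 0.0]
gripper_width: 1.001
gripper_force: 0.0
```

Call:
{"api": "apply_moves", "payload": {
  "commands": [
    {"tx": 0,"ty": 0,"tz": 0,"ax": 0,"ay": 0,"az": 0},
    {"tx": 0,"ty": 0,"tz": 0,"ax": 0,"ay": 0,"az": 0},
    {"tx": 0,"ty": 0,"tz": 0,"ax": 0,"ay": 0,"az": 0},
    {"tx": 0,"ty": 0,"tz": 0,"ax": 0,"ay": 0,"az": 0},
    {"tx": 0,"ty": 0,"tz": 0,"ax": 0,"ay": 0,"az": 0},
    {"tx": 0,"ty": 0,"tz": 0,"ax": 0,"ay": 0,"az": 0},
    {"tx": 0,"ty": 0,"tz": 0,"ax": 0,"ay": 0,"az": 0}
  ],
  "claw": 1
}}

```text
time_s: 39.65
tcp_pos: [0.6088, -0.3128, 0.0361]
orientation: [0.0, 0.707, 0.707, 0.0]
wrist_force: [0.7, 0.2, 1.4]
gripper_width: 0.628
gripper_force: 35.0
```

Call:
{"api": "apply_moves", "payload": {
  "commands": [
    {"tx": 0,"ty": 0,"tz": -0.05,"ax": 0,"ay": 0,"az": 0},
    {"tx": 0,"ty": 0,"tz": -0.13,"ax": 0,"ay": 0,"az": 0},
    {"tx": 0.03,"ty": -0.01,"tz": -0.22,"ax": 0,"ay": 0,"az": 0},
    {"tx": 0.1,"ty": -0.04,"tz": -0.27,"ax": 0,"ay": 0,"az": 0},
    {"tx": 0.2,"ty": -0.08,"tz": -0.27,"ax": 0,"ay": 0,"az": 0},
    {"tx": 0.32,"ty": -0.12,"tz": -0.27,"ax": 0,"ay": 0,"az": 0},
    {"tx": 0.44,"ty": -0.15,"tz": -0.27,"ax": 0,"ay": 0,"az": 0},
    {"tx": 0.56,"ty": -0.18,"tz": -0.27,"ax": 0,"ay": 0,"az": 0},
    {"tx": 0.68,"ty": -0.2,"tz": -0.27,"ax": 0,"ay": 0,"az": 0},
    {"tx": 0.79,"ty": -0.22,"tz": -0.27,"ax": 0,"ay": 0,"az": 0},
    {"tx": 0.88,"ty": -0.233,"tz": -0.27,"ax": 0,"ay": 0,"az": 0},
    {"tx": 0.94,"ty": -0.233,"tz": -0.26,"ax": 0,"ay": 0,"az": 0},
    {"tx": 0.964,"ty": -0.233,"tz": -0.23,"ax": 0,"ay": 0,"az": 0},
    {"tx": 0.964,"ty": -0.233,"tz": -0.18,"ax": 0,"ay": 0,"az": 0},
    {"tx": 0.964,"ty": -0.233,"tz": -0.13,"ax": 0,"ay": 0,"az": 0},
    {"tx": 0.964,"ty": -0.233,"tz": -0.09,"ax": 0,"ay": 0,"az": 0},
    {"tx": 0.964,"ty": -0.233,"tz": -0.065,"ax": 0,"ay": 0,"az": 0},
    {"tx": 0.964,"ty": -0.233,"tz": -0.05,"ax": 0,"ay": 0,"az": 0},
    {"tx": 0.964,"ty": -0.233,"tz": -0.049,"ax": 0,"ay": 0,"az": 0},
    {"tx": 0.964,"ty": -0.233,"tz": -0.049,"ax": 0,"ay": 0,"az": 0}
  ]
}}

```text
time_s: 41.65
tcp_pos: [0.5389, -0.0237, 0.0504]
orientation: [0.0, 0.707, 0.707, 0.0]
wrist_force: [-0.1, 0.1, -3.8]
gripper_width: 0.629
gripper_force: 35.0
```

Call:
{"api": "apply_moves", "payload": {
  "commands": [
    {"tx": 0,"ty": 0,"tz": 0.001,"ax": 0,"ay": 0,"az": 0},
    {"tx": 0,"ty": 0,"tz": 0.001,"ax": 0,"ay": 0,"az": 0},
    {"tx": 0,"ty": 0,"tz": 0.001,"ax": 0,"ay": 0,"az": 0},
    {"tx": 0,"ty": 0,"tz": 0.001,"ax": 0,"ay": 0,"az": 0},
    {"tx": 0,"ty": 0,"tz": 0.001,"ax": 0,"ay": 0,"az": 0},
    {"tx": 0,"ty": 0,"tz": -0.06,"ax": 0,"ay": 0,"az": 0},
    {"tx": 0,"ty": 0,"tz": -0.18,"ax": 0,"ay": 0,"az": 0},
    {"tx": 0,"ty": 0,"tz": -0.29,"ax": 0,"ay": 0,"az": 0},
    {"tx": -0.05,"ty": -0.01,"tz": -0.34,"ax": 0,"ay": 0,"az": 0},
    {"tx": -0.16,"ty": -0.06,"tz": -0.34,"ax": 0,"ay": 0,"az": 0},
    {"tx": -0.29,"ty": -0.12,"tz": -0.34,"ax": 0,"ay": 0,"az": 0},
    {"tx": -0.42,"ty": -0.18,"tz": -0.34,"ax": 0,"ay": 0,"az": 0},
    {"tx": -0.55,"ty": -0.24,"tz": -0.34,"ax": 0,"ay": 0,"az": 0},
    {"tx": -0.68,"ty": -0.3,"tz": -0.34,"ax": 0,"ay": 0,"az": 0},
    {"tx": -0.8,"ty": -0.36,"tz": -0.34,"ax": 0,"ay": 0,"az": 0},
    {"tx": -0.91,"ty": -0.4,"tz": -0.34,"ax": 0,"ay": 0,"az": 0},
    {"tx": -0.97,"ty": -0.425,"tz": -0.34,"ax": 0,"ay": 0,"az": 0},
    {"tx": -1.0,"ty": -0.433,"tz": -0.34,"ax": 0,"ay": 0,"az": 0},
    {"tx": -1.0,"ty": -0.433,"tz": -0.34,"ax": 0,"ay": 0,"az": 0},
    {"tx": -1.0,"ty": -0.433,"tz": -0.34,"ax": 0,"ay": 0,"az": 0}
  ],
  "claw": 0
}}

```text
time_s: 43.65
tcp_pos: [0.4085, -0.3229, 0.1518]
orientation: [-0.0, 0.707, 0.707, 0.0]
wrist_force: [0.6, -0.8, -0.9]
gripper_width: 1.0
gripper_force: 0.0
```

Call:
{"api": "apply_moves", "payload": {
  "commands": [
    {"tx": 0,"ty": 0,"tz": 0.06,"ax": 0,"ay": 0,"az": 0},
    {"tx": 0,"ty": 0,"tz": 0.15,"ax": 0,"ay": 0,"az": 0},
    {"tx": 0,"ty": 0,"tz": 0.24,"ax": 0,"ay": 0,"az": 0},
    {"tx": 0,"ty": 0,"tz": 0.32,"ax": 0,"ay": 0,"az": 0},
    {"tx": 0,"ty": 0,"tz": 0.37,"ax": 0,"ay": 0,"az": 0},
    {"tx": 0,"ty": 0,"tz": 0.388,"ax": 0,"ay": 0,"az": 0},
    {"tx": 0,"ty": 0,"tz": 0.388,"ax": 0,"ay": 0,"az": 0}
  ]
}}

```text
time_s: 44.35
tcp_pos: [0.4086, -0.3228, 0.0355]
orientation: [-0.0, 0.707, 0.707, 0.0]
wrist_force: [0.5, 0.2, 1.1]
gripper_width: 1.002
gripper_force: 0.0
```

Call:
{"api": "apply_moves", "payload": {
  "commands": [
    {"tx": 0,"ty": 0,"tz": 0,"ax": 0,"ay": 0,"az": 0},
    {"tx": 0,"ty": 0,"tz": 0,"ax": 0,"ay": 0,"az": 0},
    {"tx": 0,"ty": 0,"tz": 0,"ax": 0,"ay": 0,"az": 0},
    {"tx": 0,"ty": 0,"tz": 0,"ax": 0,"ay": 0,"az": 0},
    {"tx": 0,"ty": 0,"tz": 0,"ax": 0,"ay": 0,"az": 0},
    {"tx": 0,"ty": 0,"tz": 0,"ax": 0,"ay": 0,"az": 0},
    {"tx": 0,"ty": 0,"tz": 0,"ax": 0,"ay": 0,"az": 0}
  ],
  "claw": 1
}}

```text
time_s: 45.05
tcp_pos: [0.4089, -0.3237, 0.0363]
orientation: [0.0, 0.707, 0.707, 0.0]
wrist_force: [1.7, -0.0, 1.6]
gripper_width: 0.637
gripper_force: 34.6
```

Call:
{"api": "apply_moves", "payload": {
  "commands": [
    {"tx": 0,"ty": 0,"tz": -0.05,"ax": 0,"ay": 0,"az": 0},
    {"tx": 0,"ty": 0,"tz": -0.13,"ax": 0,"ay": 0,"az": 0},
    {"tx": 0.02,"ty": 0.01,"tz": -0.22,"ax": 0,"ay": 0,"az": 0},
    {"tx": 0.07,"ty": 0.04,"tz": -0.27,"ax": 0,"ay": 0,"az": 0},
    {"tx": 0.15,"ty": 0.09,"tz": -0.27,"ax": 0,"ay": 0,"az": 0},
    {"tx": 0.24,"ty": 0.15,"tz": -0.27,"ax": 0,"ay": 0,"az": 0},
    {"tx": 0.34,"ty": 0.21,"tz": -0.27,"ax": 0,"ay": 0,"az": 0},
    {"tx": 0.44,"ty": 0.27,"tz": -0.27,"ax": 0,"ay": 0,"az": 0},
    {"tx": 0.54,"ty": 0.33,"tz": -0.27,"ax": 0,"ay": 0,"az": 0},
    {"tx": 0.62,"ty": 0.39,"tz": -0.27,"ax": 0,"ay": 0,"az": 0},
    {"tx": 0.67,"ty": 0.42,"tz": -0.26,"ax": 0,"ay": 0,"az": 0},
    {"tx": 0.682,"ty": 0.424,"tz": -0.25,"ax": 0,"ay": 0,"az": 0},
    {"tx": 0.682,"ty": 0.424,"tz": -0.22,"ax": 0,"ay": 0,"az": 0},
    {"tx": 0.682,"ty": 0.424,"tz": -0.17,"ax": 0,"ay": 0,"az": 0},
    {"tx": 0.682,"ty": 0.424,"tz": -0.12,"ax": 0,"ay": 0,"az": 0},
    {"tx": 0.682,"ty": 0.424,"tz": -0.08,"ax": 0,"ay": 0,"az": 0},
    {"tx": 0.682,"ty": 0.424,"tz": -0.06,"ax": 0,"ay": 0,"az": 0},
    {"tx": 0.682,"ty": 0.424,"tz": -0.05,"ax": 0,"ay": 0,"az": 0},
    {"tx": 0.682,"ty": 0.424,"tz": -0.049,"ax": 0,"ay": 0,"az": 0},
    {"tx": 0.682,"ty": 0.424,"tz": -0.049,"ax": 0,"ay": 0,"az": 0}
  ]
}}

```text
time_s: 47.05
tcp_pos: [0.5362, -0.119, 0.0509]
orientation: [0.001, 0.707, 0.707, 0.0]
wrist_force: [-0.1, -0.3, -1.8]
gripper_width: 0.633
gripper_force: 34.6
```

Call:
{"api": "apply_moves", "payload": {
  "commands": [
    {"tx": 0,"ty": 0,"tz": 0.001,"ax": 0,"ay": 0,"az": 0},
    {"tx": 0,"ty": 0,"tz": 0.001,"ax": 0,"ay": 0,"az": 0},
    {"tx": 0,"ty": 0,"tz": 0.001,"ax": 0,"ay": 0,"az": 0},
    {"tx": 0,"ty": 0,"tz": 0.001,"ax": 0,"ay": 0,"az": 0},
    {"tx": 0,"ty": 0,"tz": 0.001,"ax": 0,"ay": 0,"az": 0},
    {"tx": 0,"ty": 0,"tz": -0.06,"ax": 0,"ay": 0,"az": 0},
    {"tx": 0,"ty": 0,"tz": -0.18,"ax": 0,"ay": 0,"az": 0},
    {"tx": 0,"ty": 0,"tz": -0.29,"ax": 0,"ay": 0,"az": 0},
    {"tx": -0.05,"ty": 0,"tz": -0.36,"ax": 0,"ay": 0,"az": 0},
    {"tx": -0.15,"ty": -0.02,"tz": -0.4,"ax": 0,"ay": 0,"az": 0},
    {"tx": -0.28,"ty": -0.05,"tz": -0.4,"ax": 0,"ay": 0,"az": 0},
    {"tx": -0.4,"ty": -0.1,"tz": -0.4,"ax": 0,"ay": 0,"az": 0},
    {"tx": -0.52,"ty": -0.15,"tz": -0.4,"ax": 0,"ay": 0,"az": 0},
    {"tx": -0.62,"ty": -0.2,"tz": -0.4,"ax": 0,"ay": 0,"az": 0},
    {"tx": -0.68,"ty": -0.22,"tz": -0.4,"ax": 0,"ay": 0,"az": 0},
    {"tx": -0.68,"ty": -0.22,"tz": -0.4,"ax": 0,"ay": 0,"az": 0},
    {"tx": -0.68,"ty": -0.22,"tz": -0.4,"ax": 0,"ay": 0,"az": 0}
  ],
  "claw": 0
}}

```text
time_s: 48.75
tcp_pos: [0.4697, -0.3227, 0.1705]
orientation: [-0.0, 0.707, 0.707, 0.0]
wrist_force: [-0.2, 0.3, -0.2]
gripper_width: 1.004
gripper_force: 0.0
```

```bash
python3 lids.py f top; python3 - <<'E'
from h import *
im,d,K,Rw,o=grab("top"); P=cloud(d,K,Rw,o)
hsv=cv2.cvtColor(im,cv2.COLOR_BGR2HSV)
m=((d>0)&(P[...,2]>.022)&(P[...,2]<.05)&(P[...,0]>.42)&(P[...,0]<.6)&(abs(P[...,1]-.313)<.06)).astype(np.uint8)
m=cv2.morphologyEx(m,cv2.MORPH_CLOSE,np.ones((9,9))); c=np.argwhere(m)[:,::-1]; print("pedal+stub",cv2.minAreaRect((ray(K,Rw,o,c,.037)[:,:2]*1000).astype(np.float32)))
m=(d>0)&(P[...,2]>.038)&(P[...,2]<.06)&(P[...,0]>.58)&(P[...,0]<.66)&(P[...,1]<-.12)&(P[...,1]>-.19); c=np.argwhere(m)[:,::-1]; print("tin",cv2.minAreaRect((ray(K,Rw,o,c,.05)[:,:2]*1000).astype(np.float32)))
E
```

```text
top red [536.1 -24.4] [58.3 58.6] 44.8 z 0.1092 base 0.018 [319 235] [354 271]
top green [539.3  71.4] [65.5 60.1] 89.8 z 0.1074 base 0.018 [258 233] [298 269]
top blue [ 532.4 -118.6] [63. 62.] 2.0 z 0.0996 base 0.018 [375 236] [413 274]
pedal+stub ((499.6402282714844, 312.1376953125), (63.098567962646484, 111.87645721435547), 88.05827331542969)
tin ((614.6767578125, -152.18348693847656), (35.03353500366211, 37.248573303222656), 43.20951843261719)
```

View pics/f_top.png

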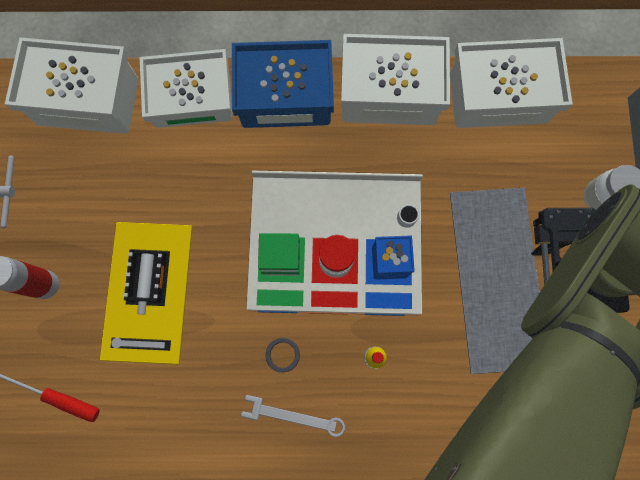

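The top view shows the tub on green (279,253), the jar on red (337,256), the bin on blue (393,257) and the pedal on its outline (147,278). The tin (408,215) is in its place and the robot is clear of everything. Each container is within about 4 mm of its square's centre, so I'm handing in.

```bash
python3 -c "
from plant import manip
print(manip.sign_off())"
```

```text
the job is handed in; nothing more can be done
None
```

The job is handed in, with no verdict returned: all three containers are back upright within about 4 mm of their squares' centres, the pedal lies within about 2 mm of its outline's centre, and the tin is where it started.

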